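# Clamp a spindle in the V bed

## Task

Take the long steel spindle out of its wooden case by the middle and lay it gently in the two Vs of the steel V bed, thin end to the rear, short of the clamp bridge, and let go. Then take it again by the thin rear end, slide it under the bridge until it rests against the end stop, and screw the knurled clamp screw down clockwise, regripping as often as needed, until its head sits on the bridge. Leave the other things on the desk where they are.

Things in the scene. Friction and masses are not known exactly. Their poses are not given: they have to be found in the camera images.
- spindle_case: Open fitted wooden case, 60 (x) x 200 (y) x 44 mm, fixed; origin at the centre of its underside. The spindle lies along y in a groove with walls 43 mm high, its axis 34 mm high over the origin. Only the finger gap at the middle, y = -20 to +20 mm, open through both long sides (floor 6 mm high), lets fingers grip it. The lid lies flat behind (x = 34 to 92 mm, 9 mm high).
- spindle: Ground steel spindle, 180 mm long, about 0.36 kg, axis along its own y; origin on the axis at mid-length (mass centre 4 mm towards the tip). 22 mm in diameter from the front tip (y = -90 mm, 2 mm chamfer) to y = +70 mm, then a thin rear journal, 16 mm in diameter, to y = +90 mm. It may be rolled about its axis. In the case its y is the case's y.
- spindle_tip (a point): Centre of the spindle's thick front end face, on the axis.
- spindle_journal (a point): Point on the spindle's axis where the thin rear journal is gripped, 6 mm from its end.
- v_bed: Fixed steel V bed; origin at the centre of the underside of its base plate, 80 (x) x 184 (y) x 10 mm. Along its y, from -y: end stop plate (face at y = -75 mm, 58 mm high); long V block to y = +29 mm, 44 mm wide; finger gap to +71 mm; narrow V rest to +83 mm, 40 mm wide. The 90 degree Vs end at the seated spindle's axis, 46 mm high: grip it only in the gap or behind the rest.
- bed_stop (a point): Centre of the end stop's face on the axis of a seated spindle, 46 mm above the desk; axes as the V bed's (y points from the stop along the Vs to the open rear end, z up).
- bed_gap (a point): Point on the seated spindle's axis at the middle of the finger gap, 125 mm from the stop along y (base plate 10 mm high there). A spindle laid from above with its mid-length here has its tip 35 mm short of the stop and 8 mm short of the bridge, and rests in both Vs.
- bridge_top (a point): Centre of the top face of the clamp bridge, on the clamp screw's axis, 19 mm from the stop face; axes as the V bed's. The bridge, 68 (x) x 16 (y) mm on two posts, stands across the long V block, underside 66 mm and top 80 mm above the desk; the spindle passes under it only lengthwise.
- screw_head (a point): Centre of the top of the clamp screw's round knurled head, on its vertical axis. The head is 26 mm in diameter and 28 mm tall; its underside stands 5 to 7 mm above the bridge at the start.
- clamp_screw (a joint): Turn of the clamp screw, rad: grows clockwise seen from above, 12 when the head sits on the bridge (hard end), starts between 1.5 and 3.5. The screw goes down 4 mm a turn (0.64 mm a rad), needs about 0.05 N m and stays where it is left.
- clamp_pad (a joint): How far the sprung white pad (12 mm in diameter) under the screw is pushed up into it, m: 0 when free. At the start it is 2 to 4 mm clear of a seated spindle; with the head on the bridge and the spindle home it is pressed in by 3 mm (about 13 N).
- mouse: black computer mouse 112x62x39 mm; origin at the centre of its underside. Bystander.
- loupe: black eyepiece loupe, 39 mm across, 38 mm tall, near the bed's front; origin at the centre of its underside. Bystander.
- digital_caliper: digital caliper 230 mm long lying flat, in front of the bed; origin at the centre of its underside. Bystander.
- v_block: small grey loose V-block 45x40x32 mm, left of the case; origin at the centre of its underside. Bystander.
- gauge_block: grey steel gauge block 35x18x9 mm lying flat on the desk; origin at the centre of its underside. Bystander.
- hex_key: black hex key 88 mm long lying flat on the desk; origin at the centre of its underside. Bystander.

How it is judged:
On the way, in this order (a step that is already met when the one before it is completed fails the run):
1. the spindle lies in both Vs, thin end to the rear, let go, its tip still 10 to 60 mm short of the end stop (x of spindle_tip in the frame of bed_stop between -0.003 and 0.003 m and z of spindle_tip in the frame of bed_stop between -0.003 and 0.003 m and y of spindle_tip in the frame of bed_stop between 0.01 and 0.06 m and angle between the y axis of spindle and the y axis of bed_stop, either way round below 0.05 rad and contact force between the arm and spindle below 0.1 N and y of spindle_journal in the frame of bed_stop above 0.1 m), for 0.2 s.
2. the spindle is slid home against the end stop (within 3 mm) under the open clamp, the pad not yet on it (x of spindle_tip in the frame of bed_stop between -0.003 and 0.003 m and z of spindle_tip in the frame of bed_stop between -0.003 and 0.003 m and y of spindle_tip in the frame of bed_stop between -0.003 and 0.003 m and angle between the y axis of spindle and the y axis of bed_stop, either way round below 0.04 rad and value of joint clamp_pad below 0.0008 m), for 0.2 s.
At the end, for the whole second after the job is handed in: The spindle rests in both Vs, thin end to the rear, tip within 3 mm of the end stop and the seat's axis, parallel within 0.04 rad; the clamp screw stands beyond 11.2 rad (head on the bridge within 0.5 mm), its pad pressed in over 1.8 mm by the spindle; the robot has let go (x of spindle_tip in the frame of bed_stop between -0.003 and 0.003 m and z of spindle_tip in the frame of bed_stop between -0.003 and 0.003 m and y of spindle_tip in the frame of bed_stop between -0.003 and 0.003 m and angle between the y axis of spindle and the y axis of bed_stop, either way round below 0.04 rad and contact force between the arm and spindle below 0.1 N and contact force between the arm and v_bed below 0.1 N and value of joint clamp_screw above 11.2 rad and value of joint clamp_pad above 0.0018 m and linear speed of spindle below 0.01 m/s and y of spindle_journal in the frame of bed_stop above 0.1 m); the robot touches nothing.
It fails at once if the mouse, loupe, digital caliper, small V-block, gauge block or hex key is shoved more than 30 mm (distance of any of mouse, loupe, digital_caliper, v_block, gauge_block, hex_key from where it was at the start of the episode above 0.03 m).
It fails at once if the spindle falls into the V bed instead of being laid (faster than 0.5 m/s within 12 mm of its seat) (linear speed of spindle above 0.5 m/s and z of spindle in the frame of bed_stop below 0.012 m and horizontal distance between spindle and bed_gap below 0.08 m).
It also fails if it takes over 72 s, if anything falls off the work surface, if the arm or the gripper's body presses on something with over 40 N, if the wrist force passes 120 N, or if a joint passes its speed limit or range.

## Robot

A 6-joint arm with a two-finger parallel gripper is mounted at the origin on a cart in front of the work surface, level with it; the furniture and walls round the work are solid. World frame = base frame: x ahead of the robot, y to its left, z up, the work surface at z = 0. Lengths are in m, angles in rad, forces in N, time in s.
With the tool pointing down it reaches from about 0.35 to 0.975 m from the base axis. Payload 4.9 kg.
Tool frame: the origin (TCP) lies on the centre line of the jaws, within the pads' length; the fingertips stand 8 mm ahead of it and the grasp point (between the pads) lies 11 mm behind it; z points along the fingers, y is the line along which they close (so a half turn about z gives the same grasp; the last joint's range is limited). The gripper opens to 85 mm and grips with 20 to 120 N. Pads are 22 mm wide; open, the fingers measure 114 mm over their backs; the gripper's body (76 mm by 85 mm) begins 54 mm behind the grasp point. The pads swing forward as they close: fully open they stand 13 mm farther back than shut.
Start: joints at [-1.389, 0.053, 1.613, -0, 1.476, -0.119], TCP at [0.185, -0.597, 0.213] pointing down, gripper open.
Joint ranges: [-3.01, 3.01], [-1.01, 2.22], [0.06, 2.58], [-1.02, 4.17], [0.09, 2.62], [-3.14, 3.14]. Speed limits (rad/s): [2.57, 2.57, 3.14, 3.14, 3.14, 3.14].

## Interface

Orientations are given as a unit quaternion [x, y, z, w].
In Python, from station import manip gives the robot as it stands. The module is installed in compiled form; this text tells all that it offers.
- The arm moves only by the tool step_arm, never from a script. Its argument "deltas" is one flat list of numbers, 7 for each row, row after row: the opening, from -1 (shut) to 1 (fully open), then the shift along the tool's x, y, z in units of 2 cm (1.0 is 2 cm), then the turn, a rotation vector about the tool's x, y, z in units of 0.08 rad (1.0 is 0.08 rad). In form: [claw, x, y, z, rx, ry, rz, claw, x, y, z, rx, ry, rz, ...]. A call has 1 to 5 rows; each row shifts and turns the commanded pose from where the row before left it, along the tool's axes as they then stand; what a row does not reach is not made up. A row lasts 1/8 s, in which the tool goes at most 62.5 mm and 10.7 degrees, less where a joint would pass 70% of its speed; a pose out of reach is approached as far as the arm can. A call with a number of a shift or a turn outside -1 to 1 is refused whole. A call with a gripper value outside its range is refused whole. The fingers move at their own pace and stop on an object; "newtons" is the grip in N (left out, the last holds). Time passes only in rows, so rows that do not move let the fingers close. It gives the time, the measured TCP pose, the force, the opening and the grip force at its end, in the units of the state.
- manip.observe(): the state, without advancing time (a new reading comes with each control period).
- manip.capture(name): name is "scene" or "top" or "wrist"; returns a dict with "image" (480x640x3 uint8, red, green, blue), "range_z" (480x640 float32, m along the optical axis (not along the pixel's ray), 0 where there is no reading), "vertical_fov" (degrees; the focal length in pixels is half the picture's height over the tangent of half this angle, whatever the lens; pixels are square), "cx", "cy" (the principal point, pixels), "position" and "attitude" of the camera in the world. Camera axes: x right, y down, z forward; pixel columns grow to the right and rows downward; lengths in m; the calibration is good to about 2 mm. A picture is of the moment at which its call begins.
- manip.hand_in(): hands the job in; it is judged then, once.
The state is a dict: "t": time; "q": joint angles; "joint_vel": joint speeds; "joint_torque": joint torques, N m; "position": TCP position; "tool_rot": TCP orientation; "ft_force": force on the tool from outside, world axes, zero at the start; "ft_torque": the same for the moment, N m; "gripper_width": finger opening in m; "finger_force": force on a finger pad.
Only numpy, scipy, OpenCV 4.12 (cv2) and the standard library are available. Lean on these libraries where they do the work, as an engineer would, in place of code of your own. Each camera call takes 0.05 s, during which the arm holds its last target. There are 200 camera calls.

## Working session

There is one attempt and no reset: what is moved stays moved. The work goes in short steps, Python scripts to look and compute and a tool call to move; the robot and the scene stay as the last step left them, time stands still between calls to the robot, and variables do not carry over. Pictures are saved under pics/ and viewed, at most 10 in all, crops included, and the job is handed in when it is done.

Besides the shell and the picture viewer there is one more tool, called after ">>>" as name(argument=value, ...) on one line, values as JSON. step_arm: Moves the arm, as the interface text tells. Its arguments: {"type":"object","properties":{"deltas":{"type":"array"},"newtons":{"type":"number"}},"required":["deltas"]}

```bash
mkdir -p pics; cat > h.py <<'E'
import numpy as np, cv2
from station import manip
from scipy.spatial.transform import Rotation as R
def cap(n):
    c=manip.capture(n); im=c["image"]; h=im.shape[0]
    c["f"]=h/2/np.tan(np.radians(c["vertical_fov"])/2)
    a=np.array(c["attitude"]); c["R"]=R.from_quat(a).as_matrix() if a.shape==(4,) else a
    c["p"]=np.array(c["position"]); return c
def cloud(c):
    z=c["range_z"]; v,u=np.mgrid[:480,:640]
    P=np.stack([(u-c["cx"])/c["f"]*z,(v-c["cy"])/c["f"]*z,z],-1)
    W=P@c["R"].T+c["p"]; W[z==0]=np.nan; return W
def ray(c,u,v,h):
    d=c["R"]@np.array([(u-c["cx"])/c["f"],(v-c["cy"])/c["f"],1]); return c["p"]+d*(h-c["p"][2])/d[2]
def save(c,n): cv2.imwrite("pics/"+n+".png",c["image"][:,:,::-1])
E
python3 - <<'E'
from h import *
import pickle
for n in("scene","top"):
    c=cap(n); save(c,n+"0"); print(n,c["p"],c["R"].round(3).tolist(),c["f"],c["cx"],c["cy"]); pickle.dump(c,open(n+".pkl","wb"))
o=manip.observe(); print(o)
E
```

```text
scene [0.01141509 0.99812814 1.40357819] [[-0.884, -0.349, 0.311], [-0.467, 0.668, -0.579], [-0.005, -0.657, -0.753]] 620.4147368766934 320.39349506895206 236.71343104489105
top [0.21524999 0.00399267 1.67665919] [[0.015, -0.977, 0.212], [-1.0, -0.015, 0.003], [0.0, -0.212, -0.977]] 577.7774655988059 324.0825581655345 243.71174527008594
{'t': 0.1, 'q': array([-1.38897743e+00,  5.33336480e-02,  1.61416820e+00,  2.95224633e-05,
        1.47600677e+00, -1.18996628e-01]), 'joint_vel': array([-0.00055808, -0.00238471, -0.00354342,  0.00079141,  0.0010836 ,
        0.0010409 ]), 'joint_torque': array([ 1.70651761e-03, -3.94899881e+01, -3.71364498e+01, -2.12949334e-05,
        3.84449173e-03, -8.19469932e-06]), 'position': array([ 0.18508784, -0.59633287,  0.21205258]), 'tool_rot': array([ 9.88709818e-01,  1.49839840e-01, -1.54001062e-05, -9.57974899e-04]), 'ft_force': array([-0.47267332, -0.13846368, -0.45388625]), 'ft_torque': array([ 0.00501708, -0.03856386, -0.0147848 ]), 'finger_force': 0.0, 'gripper_width': 0.08550067786388839}
```

View pics/top0.png

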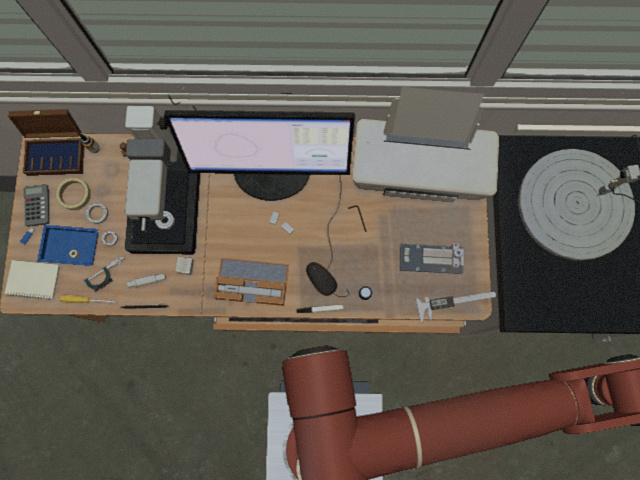

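View pics/scene0.png

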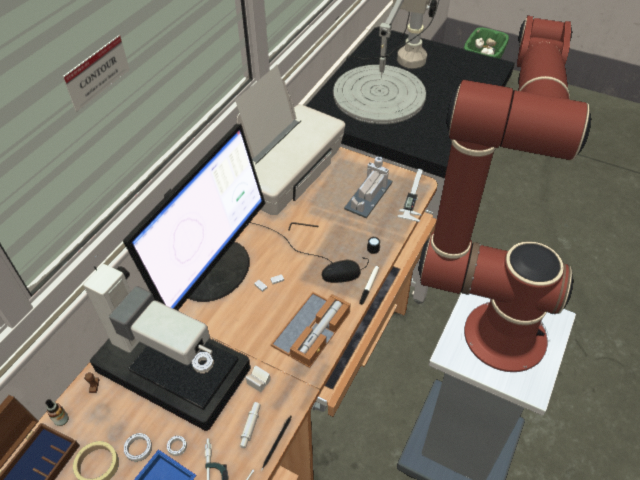

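The top view shows the case at about (250,288), the bed at (432,258) with its bridge and stop on the right (-y), the mouse at (320,278) and the loupe at (365,293). The spindle's light body lies in the case.

```bash
python3 - <<'E'
from h import *
import pickle
c=pickle.load(open("top.pkl","rb")); s=pickle.load(open("scene.pkl","rb"))
a=cv2.resize(c["image"][250:314,205:300],None,fx=6,fy=6,interpolation=cv2.INTER_CUBIC)[:300,:570]
b=cv2.resize(c["image"][232:282,390:485],None,fx=6,fy=6,interpolation=cv2.INTER_CUBIC)[:300,:570]
cv2.imwrite("pics/crop0.png",np.vstack([a[:300],b])[:600,:,::-1])
W=cloud(c)
# desk height check, and height maps
print("desk",np.nanmedian(W[215:225,290:330,2]))
def rect(m,z0,z1,box):
    u0,v0,u1,v1=box; sub=W[v0:v1,u0:u1]; k=(sub[...,2]>z0)&(sub[...,2]<z1); p=sub[k]
    r=cv2.minAreaRect(p[:,:2].astype(np.float32)*1000); print(m,len(p),r,p.mean(0).round(4))
rect("case tops .036-.05",.036,.052,(205,250,300,314))
rect("bed base",.005,.015,(390,232,480,285))
rect("bed >.03-.055",.03,.055,(390,232,480,285))
rect("bridge",.073,.085,(390,232,480,285))
rect("head",.1,.13,(390,232,480,285))
np.set_printoptions(linewidth=250)
print((W[240:275:2,396:470:2,2]*1000).round())
print((W[270:308:2,212:290:2,2]*1000).round())
E
```

```text
desk 0.0006185531539206757
case tops .036-.05 1161 ((431.28118896484375, 219.33541870117188), (200.66354370117188, 61.03888702392578), 85.41759490966797) [0.4308 0.2172 0.0429]
bed base 1055 ((540.0074462890625, -317.7633972167969), (156.4263153076172, 268.12646484375), 0.886452317237854) [ 0.5373 -0.2952  0.0089]
bed >.03-.055 532 ((534.5740966796875, -306.2650146484375), (67.60181427001953, 167.07859802246094), 1.098492980003357) [ 0.5375 -0.3134  0.0413]
bridge 82 ((536.0484619140625, -361.6562194824219), (15.101982116699219, 69.39933013916016), 87.8777084350586) [ 0.5343 -0.3611  0.0796]
head 77 ((535.4987182617188, -361.66363525390625), (24.977827072143555, 25.070812225341797), 35.10498809814453) [ 0.5354 -0.361   0.1121]
[[  1.   0.  -3.   2.  -4.   6.   3.   1.   5.   3.   5.   3.  -2.   5.  -1.  -7.  -7.   5.   1.  -1.   3.  -1.   1.  -4.  -2.  -8.  -5.  -4.  -6.  -5.   7.  -3.  -4.   6.   0.  -4.  -5.]
 [  5.  -0.  -3.  -2.   6.  -3.   6.   3.   4.   7.   2.  11.  -4.  -2.   4.   2.   0.   6.   5.  -2.   7.   0.  -7.  -3.  -2.  -1.   2.   9.   2.  -5.   0.   3.  -1.  -0.  -0
[... 6084 characters left out ...]
 16.   8.   9.  15.  44.  40.  42.  39.  36.  46.  37.  43.  50.  47.  41.  48.  42.  45.  30.  -5.   3.]
 [ -3.  -3.   3.  -7.   5.  -3.  -3.   0.   2.  -1.   6.   4.   0.   0.   0.   1.   3.   5.   3.   5.   9.   8.   5.  21.  38.  37.  38.  42.  42.  41.  49.  39.  47.  46.  40.  48.  25.   1.   4.]
 [ -0.   3.  -1.  -4.   2.  -3.  -2.  -4.  -1.  -2.   5.  -5.   3.  -2.  -3.  -4.  -6.   2.  -3.  -0.  -5.  -8.  -6.   3.   2.   3.  -2.   5.  -3.   2.  -2.   4.  12.  18.  28.  33.  11.   0.  -3.]
 [ -2.   0.  -5.  -1.   6.  -1.   1.  -5.   4.   6.  -2.   7.   5.  -8.   3.  -5.  -0.  -4.   2.  -3.  -6.   6.  -3.   6. -11.  -4.  -4.  -4.   1.  -5.  -4.   1.  -2.   6.   1.   0.   8.  -2.   1.]]
```

View pics/crop0.png

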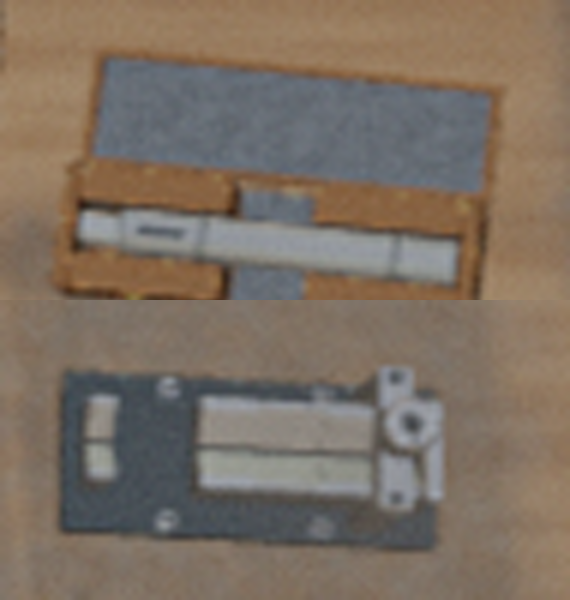

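Crop: the thin journal is at the left (+y) end of the case, which is also the bed's open end. Case yaw is about -4.6° and bed yaw about -2 to -3°. Next I move over the bed for a closer wrist view.

```bash
cat >> h.py <<'E'
def plan(segs, start=None):
    """segs: list of (x,y,z,psi_deg,n,claw); prints rows of 7 in units. psi = yaw of tool x, tool down"""
    o=manip.observe(); p=np.array(o["position"]); r=R.from_quat(o["tool_rot"])
    if start is not None: p=np.array(start[:3]); r=down(start[3])
    print("t",round(o["t"],2),"p",p.round(4),"psi",round(psi(r),2),"q6",round(o["q"][5],3))
    for x,y,z,ps,n,cl in segs:
        t=np.array([x,y,z]); 
        dp=(t-p)/n; rv=(r.inv()*down(ps)).as_rotvec()
        if abs(rv[2])>2.9: print("big turn",rv)
        for i in range(n):
            d=r.inv().apply(dp)/0.02; w=rv/n/0.08
            row=np.r_[cl,d.round(2),w.round(2)]
            if abs(row[1:]).max()>1: print("OVER")
            print(",".join("%g"%(k+0) for k in row), end=",\n" if i%5==4 else ", ")
            p=p+r.apply(row[1:4]*0.02); r=r*R.from_rotvec(row[4:]*0.08)
        print("|| end",p.round(4),round(psi(r),2))
def psi(r): x=r.as_matrix()[:,0]; return np.degrees(np.arctan2(x[1],x[0]))
def down(ps): 
    a=np.radians(ps)/2; return R.from_quat([np.cos(a),np.sin(a),0,0])
E
python3 - <<'E'
from h import *
plan([(.44,-.30,.36,87.5,20,1)])
E
```

```text
t 0.1 p [ 0.1851 -0.5963  0.2121] psi 17.24 q6 -0.119
1,0.83,-0.52,-0.37,0,0,-0.77, 1,0.86,-0.47,-0.37,0,0,-0.77, 1,0.89,-0.41,-0.37,0,0,-0.77, 1,0.91,-0.36,-0.37,0,0,-0.77, 1,0.93,-0.3,-0.37,0,0,-0.77,
1,0.95,-0.24,-0.37,0,0,-0.77, 1,0.96,-0.19,-0.37,0,0,-0.77, 1,0.97,-0.13,-0.37,0,0,-0.77, 1,0.98,-0.07,-0.37,0,0,-0.77, 1,0.98,-0.01,-0.37,0,0,-0.77,
1,0.98,0.05,-0.37,0,0,-0.77, 1,0.97,0.11,-0.37,0,0,-0.77, 1,0.96,0.17,-0.37,0,0,-0.77, 1,0.95,0.23,-0.37,0,0,-0.77, 1,0.93,0.29,-0.37,0,0,-0.77,
1,0.91,0.35,-0.37,0,0,-0.77, 1,0.89,0.4,-0.37,0,0,-0.77, 1,0.86,0.46,-0.37,0,0,-0.77, 1,0.83,0.51,-0.37,0,0,-0.77, 1,0.8,0.56,-0.37,0,0,-0.77,
|| end [ 0.4398 -0.2997  0.3605] 87.82
```

>>> step_arm(deltas=[1,0.83,-0.52,-0.37,0,0,-0.77,1,0.86,-0.47,-0.37,0,0,-0.77,1,0.89,-0.41,-0.37,0,0,-0.77,1,0.91,-0.36,-0.37,0,0,-0.77,1,0.93,-0.3,-0.37,0,0,-0.77])

```text
t: 0.72
position: [0.2502, -0.5215, 0.251]
tool_rot: [0.953, 0.302, 0.0, 0.0]
ft_force: [-0.0, 0.4, 0.3]
gripper_width: 0.0855
finger_force: 0.0
```

>>> step_arm(deltas=[1,0.95,-0.24,-0.37,0,0,-0.77,1,0.96,-0.19,-0.37,0,0,-0.77,1,0.97,-0.13,-0.37,0,0,-0.77,1,0.98,-0.07,-0.37,0,0,-0.77,1,0.98,-0.01,-0.37,0,0,-0.77])

```text
t: 1.35
position: [0.3135, -0.4472, 0.2877]
tool_rot: [0.896, 0.444, 0.0, 0.0]
ft_force: [0.1, 0.6, -0.1]
gripper_width: 0.0854
finger_force: 0.0
```

>>> step_arm(deltas=[1,0.98,0.05,-0.37,0,0,-0.77,1,0.97,0.11,-0.37,0,0,-0.77,1,0.96,0.17,-0.37,0,0,-0.77,1,0.95,0.23,-0.37,0,0,-0.77,1,0.93,0.29,-0.37,0,0,-0.77])

```text
t: 1.98
position: [0.377, -0.373, 0.3247]
tool_rot: [0.817, 0.577, 0.0, 0.0]
ft_force: [-0.4, -0.3, -0.0]
gripper_width: 0.0852
finger_force: 0.0
```

>>> step_arm(deltas=[1,0.91,0.35,-0.37,0,0,-0.77,1,0.89,0.4,-0.37,0,0,-0.77,1,0.86,0.46,-0.37,0,0,-0.77,1,0.83,0.51,-0.37,0,0,-0.77,1,0.8,0.56,-0.37,0,0,-0.77])

```text
t: 2.6
position: [0.4406, -0.2991, 0.3617]
tool_rot: [0.719, 0.695, 0.0, 0.0]
ft_force: [-0.6, 0.0, -0.8]
gripper_width: 0.0853
finger_force: 0.0
```

```bash
python3 - <<'E'
from h import *
import pickle
c=cap("wrist"); save(c,"w1"); pickle.dump(c,open("w1.pkl","wb")); print(c["p"],c["R"].round(3).tolist(),c["f"],c["cx"],c["cy"])
o=manip.observe();print(o["position"],o["t"],psi(R.from_quat(o["tool_rot"])))
E
```

```text
[ 0.44379526 -0.21623102  0.52446044] [[1.0, -0.03, -0.01], [-0.032, -0.947, -0.318], [0.0, 0.319, -0.948]] 344.48450102270607 317.8720775177811 241.12678781655146
[ 0.44202058 -0.29780238  0.36294657] 2.65 88.24598330121412
```

View pics/w1.png

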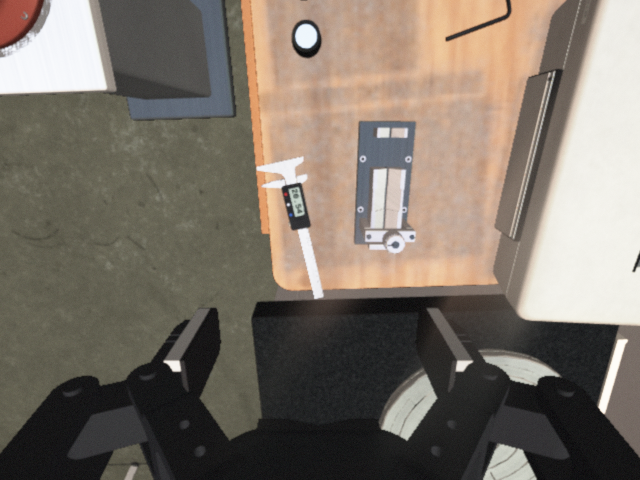

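The wrist view shows the bed base at (358-415, 121-245), the rest at (392,132), the V groove near (390,200), the screw head at (394,240) and the caliper to its left. I'll measure the base plate and head by rays in this view and the top view.

```bash
python3 - <<'E'
from h import *
import pickle
def und(c,uv,h): return np.array([ray(c,u,v,h) for u,v in uv])
for n,box in(("w1",(350,112,424,256)),("top",(394,238,470,278))):
    c=pickle.load(open(n+".pkl","rb")); u0,v0,u1,v1=box
    im=c["image"][v0:v1,u0:u1].astype(int); r,g,b=im[...,0],im[...,1],im[...,2]
    m=((b-r>-3)&(r+g+b<360)).astype(np.uint8) # bluish dark
    m=cv2.morphologyEx(m,cv2.MORPH_CLOSE,np.ones((3,3)))
    cs,_=cv2.findContours(m,cv2.RETR_EXTERNAL,cv2.CHAIN_APPROX_NONE); k=max(cs,key=cv2.contourArea)[:,0]+[u0,v0]
    P=und(c,k,.010)[:,:2]*1000; h=cv2.convexHull(P.astype(np.float32))
    rc=cv2.minAreaRect(h); print(n,len(k),rc)
    # left/right long edges fit: for points binned along y
    y=P[:,1]; 
    for s,name in((-1,"front"),(1,"back")):
        pts=[]
        for yy in np.arange(y.min()+8,y.max()-8,6):
            q=P[abs(y-yy)<4]
            if len(q): pts.append(q[np.argmax(s*q[:,0])])
        pts=np.array(pts); f=np.polyfit(pts[:,1],pts[:,0],1)
        res=abs(np.polyval(f,pts[:,1])-pts[:,0]); g2=pts[res<2.5]; f=np.polyfit(g2[:,1],g2[:,0],1)
        print(name,"slope deg",np.degrees(np.arctan(f[0])).round(2),"x at y=-285:",np.polyval(f,-285).round(1),len(g2),len(pts))
    # V strip bright: fit of bright region per column
    W=cloud(c)[v0:v1,u0:u1]; 
    for nm,a,bb in(("bridge",.072,.088),("head",.1,.125)):
        q=W[(W[...,2]>a)&(W[...,2]<bb)]; print(nm,len(q),q.mean(0).round(4),cv2.minAreaRect((q[:,:2]*1000).astype(np.float32)))
E
```

```text
w1 428 ((538.4003295898438, -304.21307373046875), (179.1522979736328, 78.06002807617188), 87.9634017944336)
front slope deg 1.8 x at y=-285: 500.5 28 28Traceback (most recent call last):
  File "<stdin>", line 20, in <module>
    raise TypeError("expected non-empty vector for x")
TypeError: expected non-empty vector for x
```

```bash
python3 - <<'E'
from h import *
plan([(.431,.219,.2,85.4,27,1)])
E
```

```text
t 2.65 p [ 0.442  -0.2978  0.3629] psi 88.25 q6 -0.703
1,0.96,-0.05,0.3,0,0,0.02, 1,0.96,-0.05,0.3,0,0,0.02, 1,0.96,-0.05,0.3,0,0,0.02, 1,0.96,-0.06,0.3,0,0,0.02, 1,0.96,-0.06,0.3,0,0,0.02,
1,0.96,-0.06,0.3,0,0,0.02, 1,0.96,-0.06,0.3,0,0,0.02, 1,0.96,-0.06,0.3,0,0,0.02, 1,0.96,-0.06,0.3,0,0,0.02, 1,0.96,-0.06,0.3,0,0,0.02,
1,0.95,-0.07,0.3,0,0,0.02, 1,0.95,-0.07,0.3,0,0,0.02, 1,0.95,-0.07,0.3,0,0,0.02, 1,0.95,-0.07,0.3,0,0,0.02, 1,0.95,-0.07,0.3,0,0,0.02,
1,0.95,-0.07,0.3,0,0,0.02, 1,0.95,-0.07,0.3,0,0,0.02, 1,0.95,-0.08,0.3,0,0,0.02, 1,0.95,-0.08,0.3,0,0,0.02, 1,0.95,-0.08,0.3,0,0,0.02,
1,0.95,-0.08,0.3,0,0,0.02, 1,0.95,-0.08,0.3,0,0,0.02, 1,0.95,-0.08,0.3,0,0,0.02, 1,0.95,-0.09,0.3,0,0,0.02, 1,0.95,-0.09,0.3,0,0,0.02,
1,0.95,-0.09,0.3,0,0,0.02, 1,0.95,-0.09,0.3,0,0,0.02, || end [0.4309 0.2185 0.201 ] 85.77
```

>>> step_arm(deltas=[1,0.96,-0.05,0.3,0,0,0.02,1,0.96,-0.05,0.3,0,0,0.02,1,0.96,-0.05,0.3,0,0,0.02,1,0.96,-0.06,0.3,0,0,0.02,1,0.96,-0.06,0.3,0,0,0.02])

```text
t: 3.28
position: [0.4381, -0.2025, 0.3307]
tool_rot: [0.723, 0.691, 0.0, -0.0]
ft_force: [0.5, -0.4, -0.5]
gripper_width: 0.0853
finger_force: 0.0
```

>>> step_arm(deltas=[1,0.96,-0.06,0.3,0,0,0.02,1,0.96,-0.06,0.3,0,0,0.02,1,0.96,-0.06,0.3,0,0,0.02,1,0.96,-0.06,0.3,0,0,0.02,1,0.96,-0.06,0.3,0,0,0.02])

```text
t: 3.9
position: [0.437, -0.1065, 0.3008]
tool_rot: [0.726, 0.688, 0.0, 0.0]
ft_force: [0.6, -0.3, 0.4]
gripper_width: 0.0854
finger_force: 0.0
```

>>> step_arm(deltas=[1,0.95,-0.07,0.3,0,0,0.02,1,0.95,-0.07,0.3,0,0,0.02,1,0.95,-0.07,0.3,0,0,0.02,1,0.95,-0.07,0.3,0,0,0.02,1,0.95,-0.07,0.3,0,0,0.02])

```text
t: 4.53
position: [0.4353, -0.0113, 0.2708]
tool_rot: [0.729, 0.685, 0.0, 0.0]
ft_force: [-0.1, -0.9, -0.4]
gripper_width: 0.0853
finger_force: 0.0
```

>>> step_arm(deltas=[1,0.95,-0.07,0.3,0,0,0.02,1,0.95,-0.07,0.3,0,0,0.02,1,0.95,-0.08,0.3,0,0,0.02,1,0.95,-0.08,0.3,0,0,0.02,1,0.95,-0.08,0.3,0,0,0.02])

```text
t: 5.15
position: [0.4338, 0.084, 0.2409]
tool_rot: [0.731, 0.682, 0.0, 0.0]
ft_force: [0.6, -0.0, -0.0]
gripper_width: 0.0854
finger_force: 0.0
```

>>> step_arm(deltas=[1,0.95,-0.08,0.3,0,0,0.02,1,0.95,-0.08,0.3,0,0,0.02,1,0.95,-0.08,0.3,0,0,0.02,1,0.95,-0.09,0.3,0,0,0.02,1,0.95,-0.09,0.3,0,0,0.02])

```text
t: 5.78
position: [0.4322, 0.1793, 0.2109]
tool_rot: [0.734, 0.679, 0.0, 0.0]
ft_force: [0.3, 0.6, -0.0]
gripper_width: 0.0855
finger_force: 0.0
```

>>> step_arm(deltas=[1,0.95,-0.09,0.3,0,0,0.02,1,0.95,-0.09,0.3,0,0,0.02])

```text
t: 6.02
position: [0.4316, 0.2175, 0.1989]
tool_rot: [0.735, 0.678, 0.0, 0.0]
ft_force: [0.5, 0.4, 0.2]
gripper_width: 0.0854
finger_force: 0.0
```

```bash
python3 - <<'E'
from h import *
import pickle
c=cap("wrist"); save(c,"w2"); pickle.dump(c,open("w2.pkl","wb")); print(c["p"],c["R"].round(3).tolist())
o=manip.observe();print(o["position"],o["t"],psi(R.from_quat(o["tool_rot"])))
E
```

```text
[0.43858255 0.3000809  0.36164961] [[0.997, -0.075, -0.025], [-0.079, -0.945, -0.318], [0.0, 0.319, -0.948]]
[0.43093514 0.21893639 0.19789326] 6.075 85.43277625036633
```

View pics/w2.png

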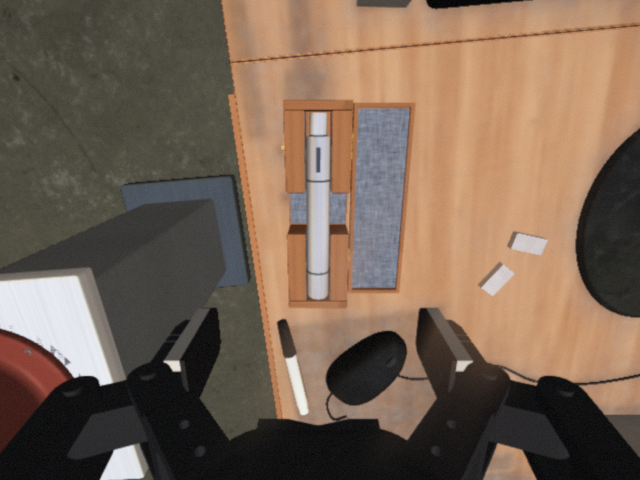

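The spindle runs from its journal end at about (319,112) to its tip at (318,300). The finger gap spans v≈191-228.

```bash
python3 - <<'E'
from h import *
import pickle
c=pickle.load(open("w2.pkl","rb")); im=c["image"].astype(int)
sub=im[100:310,285:355]; m=((sub.max(2)-sub.min(2)<28)&(sub.min(2)>125)).astype(np.uint8)
n,l,st,ce=cv2.connectedComponentsWithStats(cv2.morphologyEx(m,cv2.MORPH_CLOSE,np.ones((5,3))))
for i in range(1,n):
    if st[i][4]>200: print(st[i],ce[i])
i=1+np.argmax(st[1:,4]); v,u=np.nonzero(l==i)
A=[];
for vv in np.unique(v):
    k=u[v==vv]; A.append(ray(c,(k.min()+k.max())/2+285,vv+100,.038)[:2])
A=np.array(A); f=np.polyfit(A[:,1],A[:,0],1); print("yaw",-np.degrees(np.arctan(f[0])),"ends y",A[0],A[-1])
for z in(.034,.045): print(z,ray(c,319,112,z),ray(c,318,300,z))
# gap edges on wall tops
for uv in((296,191),(296,228),(340,191),(340,226)): print(uv,ray(c,*uv,.044).round(4))
W=cloud(c); q=W[100:310,285:355]; k=q[(q[...,2]>.037)&(q[...,2]<.05)]; print(cv2.minAreaRect((k[:,:2]*1000).astype(np.float32)))
print("mid x",[ray(c,(lambda k:(k.min()+k.max())/2+285)(u[v==vv]),vv+100,.036).round(4).tolist() for vv in (95,105,112)])
E
```

```text
[  24   13   37  187 3865] [ 35.01060802 107.19637775]
[  5  94  16  29 357] [ 13.08683473 108.03641457]
yaw -4.732764667785514 ends y [0.43963329 0.310347  ] [0.42523162 0.12769058]
0.034 [0.44060035 0.31123682 0.034     ] [0.42497306 0.12437342 0.034     ]
0.045 [0.4405326  0.31086229 0.045     ] [0.42542997 0.13027235 0.045     ]
(296, 191) [0.4139 0.2441 0.044 ]
(296, 228) [0.4104 0.2086 0.044 ]
(340, 191) [0.4546 0.2409 0.044 ]
(340, 226) [0.4527 0.2072 0.044 ]
((431.95074462890625, 221.23709106445312), (199.48348999023438, 60.0590705871582), 85.3678207397461)
mid x [[0.4424, 0.2366, 0.036], [0.4384, 0.2271, 0.036], [0.4408, 0.22, 0.036]]
```

```bash
python3 - <<'E'
from h import *
plan([(.432,.2205,.0235,85.3,10,1)])
E
```

```text
t 6.08 p [0.4309 0.2189 0.1979] psi 85.43 q6 0.395
1,0.01,0.01,0.87,0,0,0, 1,0.01,0.01,0.87,0,0,0, 1,0.01,0.01,0.87,0,0,0, 1,0.01,0.01,0.87,0,0,0, 1,0.01,0.01,0.87,0,0,0,
1,0.01,0.01,0.87,0,0,0, 1,0.01,0.01,0.87,0,0,0, 1,0.01,0.01,0.87,0,0,0, 1,0.01,0.01,0.87,0,0,0, 1,0.01,0.01,0.87,0,0,0,
|| end [0.4328 0.221  0.0239] 85.43
```

>>> step_arm(deltas=[1,0.01,0.01,0.87,0,0,0,1,0.01,0.01,0.87,0,0,0,1,0.01,0.01,0.87,0,0,0,1,0.01,0.01,0.87,0,0,0,1,0.01,0,0.87,0,0,0])

```text
t: 6.7
position: [0.4329, 0.217, 0.1108]
tool_rot: [0.735, 0.678, -0.0, -0.0]
ft_force: [0.3, -0.3, -0.4]
gripper_width: 0.0855
finger_force: 0.0
```

>>> step_arm(deltas=[1,0.01,0,0.87,0,0,0,1,0.01,0,0.87,0,0,0,1,0.01,0,0.87,0,0,0,1,0.01,0,0.87,0,0,0,1,0.01,0,0.87,0,0,0])

```text
t: 7.32
position: [0.4331, 0.2183, 0.0241]
tool_rot: [0.735, 0.678, 0.0, 0.0]
ft_force: [-0.6, 0.0, 0.5]
gripper_width: 0.0852
finger_force: 0.0
```

>>> step_arm(deltas=[-1,0,0,0,0,0,0,-1,0,0,0,0,0,0,-1,0,0,0,0,0,0,-1,0,0,0,0,0,0,-1,0,0,0,0,0,0], newtons=70)

```text
t: 7.95
position: [0.4339, 0.2188, 0.0268]
tool_rot: [0.735, 0.678, 0.001, 0.0]
ft_force: [-2.9, 0.5, 4.5]
gripper_width: 0.0001
finger_force: 2.0
```

Width reads zero, so the grasp missed. I'll look.

```bash
python3 - <<'E'
from h import *
import pickle
c=cap("wrist"); s=cap("scene"); pickle.dump(c,open("w3.pkl","wb"))
a=cv2.resize(s["image"][270:380,260:380],(600,550),interpolation=cv2.INTER_CUBIC)
cv2.imwrite("pics/s3.png",a[:,:,::-1]);save(c,"w3")
print(manip.observe())
E
```

```text
{'t': 8.05, 'q': array([ 3.13451020e-01, -8.60129120e-02,  2.08136012e+00,  5.62670965e-04,
        1.14471696e+00,  3.94420855e-01]), 'joint_vel': array([ 0.00060015,  0.001755  ,  0.00028562,  0.00127833, -0.00164107,
        0.00176481]), 'joint_torque': array([-5.68529516e-01, -2.57199866e+01, -3.02247405e+01, -2.12828941e-01,
       -6.32883031e-01, -1.35336623e-05]), 'position': array([0.43383786, 0.2187837 , 0.02679507]), 'tool_rot': array([7.35225165e-01, 6.77822474e-01, 8.01378615e-04, 8.68219387e-05]), 'ft_force': array([-2.68200193, -0.48519392,  5.14243603]), 'ft_torque': array([0.01740335, 0.3988106 , 0.02696301]), 'finger_force': 3.0878788512200117, 'gripper_width': 0.00018713897723714287}
```

View pics/w3.png

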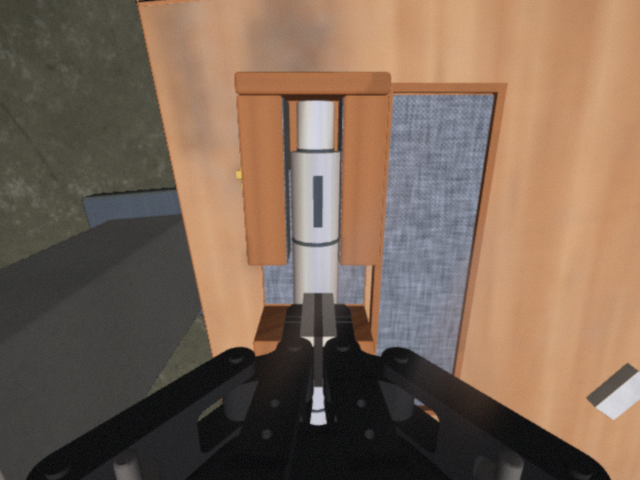

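```bash
python3 - <<'E'
from h import *
import pickle
c=pickle.load(open("w3.pkl","rb")); W=cloud(c)
def pr(p):
    q=c["R"].T@(np.array(p)-c["p"]); return (q[:2]/q[2]*c["f"]+[c["cx"],c["cy"]]).round(1), q[2].round(3)
print("cam",c["p"])
x,y,z=manip.observe()["position"]
for dz in(-.008,0,.011,.025,.03): print(dz,pr((x,y,z+dz)))
for v in range(100,440,12): print(v,W[v-1:v+2,314:322].reshape(-1,3).mean(0).round(4), W[v,300].round(4),W[v,330].round(4))
E
```

```text
cam [0.44066276 0.30121727 0.18967862]
-0.008 (array([316.8, 285.3]), np.float64(0.188))
0 (array([316.8, 292. ]), np.float64(0.181))
0.011 (array([316.8, 302.2]), np.float64(0.17))
0.025 (array([316.8, 317.1]), np.float64(0.157))
0.03 (array([316.7, 323.1]), np.float64(0.152))
100 [0.4416 0.3119 0.0271] [0.4334 0.3133 0.0149] [0.4475 0.3122 0.0147]
112 [0.4411 0.3064 0.0436] [0.4341 0.307  0.0408] [0.4462 0.3061 0.04  ]
124 [0.4408 0.3019 0.0438] [0.4336 0.3025 0.0388] [0.4459 0.3015 0.0415]
136 [0.4404 0.2973 0.0435] [0.4332 0.2978 0.0412] [0.4456 0.2968 0.0404]
148 [0.44   0.2926 0.0439] [0.4327 0.293  0.0402] [0.4453 0.2919 0.0399]
160 [0.4397 0.2881 0.0469] [0.4325 0.2885 0.0448] [0.4447 0.2876 0.0464]
172 [0.4393 0.2833 0.0468] [0.432  0.2836 0.045 ] [0.4445 0.2827 0.0451]
184 [0.4389 0.2784 0.0471] [0.4315 0.2786 0.0445] [0.4441 0.2777 0.0449]
196 [0.4385 0.2735 0.0472] [0.4311 0.2737 0.0455] [0.4438 0.2724 0.0442]
208 [0.4381 0.2683 0.047 ] [0.4305 0.2682 0.0441] [0.4434 0.2674 0.0451]
220 [0.4377 0.2631 0.0471] [0.43   0.263  0.0444] [0.4431 0.2619 0.0441]
232 [0.4373 0.2577
[... 577 characters left out ...]
 0.2303 0.0788] [0.4286 0.2309 0.0789] [0.4397 0.2305 0.0796]
340 [0.435  0.2291 0.0845] [0.4292 0.2323 0.0885] [0.4395 0.2314 0.0883]
352 [0.4346 0.2241 0.0846] [0.4295 0.2323 0.0952] [0.4392 0.2315 0.0952]
364 [0.4342 0.219  0.0846] [0.4297 0.2317 0.1003] [0.439  0.2314 0.101 ]
376 [0.4338 0.2136 0.0845] [0.43   0.2318 0.1059] [0.4388 0.2302 0.1048]
388 [0.4316 0.1858 0.0594] [0.431  0.2369 0.1166] [0.4386 0.2304 0.11  ]
400 [0.4301 0.167  0.0466] [0.4311 0.2364 0.1203] [0.4383 0.2258 0.1096]
412 [nan nan nan] [0.4307 0.2319 0.1196] [0.4377 0.2114 0.0996]
424 [0.4304 0.171  0.0655] [0.4305 0.2297 0.1213] [0.4382 0.2288 0.121 ]
436 [nan nan nan] [0.4309 0.2307 0.1257] [0.4381 0.2302 0.1258]
```

View pics/s3.png

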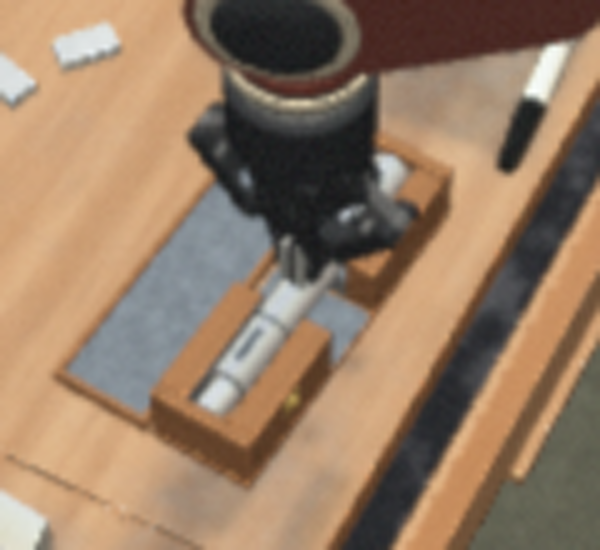

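The fingertips rest on top of the spindle (z≈0.047) while the reported TCP z is 0.027. So the tips are about 28 mm higher than the tool description implies. I'll check this against the earlier view with open fingers before correcting.

```bash
python3 - <<'E'
from h import *
import pickle
for n,tz in(("w1",.3629),("w2",.1979)):
    c=pickle.load(open(n+".pkl","rb")); W=cloud(c)
    # finger points: within 0.3 m depth; report z rel to TCP of lowest finger points on each side
    k=(c["range_z"]>0)&(c["range_z"]<.22); 
    for s,sl in(("L",slice(150,225)),("R",slice(410,480))):
        q=W[300:400,sl][k[300:400,sl]]; q=q[np.argsort(q[:,2])]
        print(n,s,len(q),"lowest z-tcp",(q[[5,20,60],2]-tz).round(4),q[:60].mean(0).round(4))
E
```

```text
w1 L 4680 lowest z-tcp [0.0321 0.0329 0.0345] [ 0.3984 -0.2966  0.3961]
w1 R 4428 lowest z-tcp [0.0322 0.0332 0.0342] [ 0.4838 -0.2992  0.3962]
w2 L 4682 lowest z-tcp [0.034  0.0353 0.0367] [0.3895 0.2224 0.2334]
w2 R 4430 lowest z-tcp [0.0341 0.0351 0.0366] [0.4746 0.215  0.2334]
```

Both views agree: the open tips are 33 mm behind the reported TCP and the shut tips 20 mm, a steady 28 mm offset that matches the stated 13 mm swing. I'll treat the real grasp point as about 40 mm behind the reported TCP. Next: lift, open, and regrip with the TCP near z = -0.006.

>>> step_arm(deltas=[-1,0,0,-1,0,0,0,1,0,0,-0.5,0,0,0,1,0,0,0,0,0,0,1,0,0,0,0,0,0,1,0,0,0,0,0,0])

```text
t: 8.68
position: [0.4325, 0.2181, 0.0544]
tool_rot: [0.735, 0.678, -0.001, -0.0]
ft_force: [-0.3, -0.5, -0.6]
gripper_width: 0.0726
finger_force: 0.0
```

```bash
python3 - <<'E'
from h import *
o=manip.observe(); print(o["gripper_width"],o["ft_force"])
plan([(.434,.2195,-.006,85.3,5,1)])
E
```

```text
0.07262238710397012 [-0.29144204 -0.54213388 -0.58476525]
t 8.68 p [0.4325 0.2181 0.0544] psi 85.35 q6 0.394
1,0.02,0.01,0.6,0,0,0, 1,0.02,0.01,0.6,0,0,0, 1,0.02,0.01,0.6,0,0,0, 1,0.02,0.01,0.6,0,0,0, 1,0.02,0.01,0.6,0,0,0,
|| end [ 0.4336  0.22   -0.0056] 85.35
```

>>> step_arm(deltas=[1,0.02,0.01,0.6,0,0,0,1,0.01,0.01,0.6,0,0,0,1,0.01,0.01,0.6,0,0,0,1,0.01,0.01,0.6,0,0,0,1,0.01,0.01,0.6,0,0,0])

```text
t: 9.3
position: [0.434, 0.2193, -0.0058]
tool_rot: [0.735, 0.678, -0.0, -0.0]
ft_force: [-1.0, 0.4, -0.1]
gripper_width: 0.0855
finger_force: 0.0
```

>>> step_arm(deltas=[-1,0,0,0,0,0,0,-1,0,0,0,0,0,0,-1,0,0,0,0,0,0,-1,0,0,0,0,0,0,-1,0,0,0,0,0,0], newtons=60)

```text
t: 9.93
position: [0.4325, 0.2197, -0.0042]
tool_rot: [0.735, 0.678, -0.002, -0.002]
ft_force: [-7.4, 0.4, 8.6]
gripper_width: 0.0204
finger_force: 58.3
```

```bash
python3 - <<'E'
from h import *
plan([(.434,.2195,.12,85.3,8,-1),(.5397,-.2558,.12,88,26,-1)])
E
```

```text
t 9.93 p [ 0.4325  0.2197 -0.0042] psi 85.34 q6 0.396
-1,0,0.01,-0.78,-0.01,0,0, -1,0,0.01,-0.78,-0.01,0,0, -1,0,0.01,-0.78,-0.01,0,0, -1,0,0.01,-0.78,-0.01,0,0, -1,0,0.01,-0.78,-0.01,0,0,
-1,0,0.01,-0.78,-0.01,0,0, -1,0,0.01,-0.78,-0.01,0,0, -1,0,0.01,-0.78,-0.01,0,0, || end [0.4343 0.2196 0.1206] 85.34
-1,-0.89,0.28,0,0,0,-0.02, -1,-0.9,0.27,0,0,0,-0.02, -1,-0.9,0.27,0,0,0,-0.02, -1,-0.9,0.27,0,0,0,-0.02, -1,-0.9,0.27,0,0,0,-0.02,
-1,-0.9,0.27,0,0,0,-0.02, -1,-0.9,0.27,0,0,0,-0.02, -1,-0.9,0.27,0,0,0,-0.02, -1,-0.9,0.26,0,0,0,-0.02, -1,-0.9,0.26,0,0,0,-0.02,
-1,-0.9,0.26,0,0,0,-0.02, -1,-0.9,0.26,0,0,0,-0.02, -1,-0.9,0.26,0,0,0,-0.02, -1,-0.9,0.26,0,0,0,-0.02, -1,-0.9,0.26,0,0,0,-0.02,
-1,-0.9,0.25,0,0,0,-0.02, -1,-0.9,0.25,0,0,0,-0.02, -1,-0.9,0.25,0,0,0,-0.02, -1,-0.9,0.25,0,0,0,-0.02, -1,-0.9,0.25,0,0,0,-0.02,
-1,-0.9,0.25,0,0,0,-0.02, -1,-0.9,0.25,0,0,0,-0.02, -1,-0.9,0.24,0,0,0,-0.02, -1,-0.9,0.24,0,0,0,-0.02, -1,-0.9,0.24,0,0,0,-0.02,
-1,-0.9,0.24,0,0,0,-0.02, || end [ 0.5394 -0.2556  0.121 ] 87.72
```

>>> step_arm(deltas=[-1,0,0.01,-0.4,0,0,0,-1,0,0,-0.9,0,0,0,-1,0,0,-0.9,0,0,0,-1,0,0,-0.9,0,0,0,-1,0,0,-0.9,0,0,0])

```text
t: 10.55
position: [0.4348, 0.2194, 0.077]
tool_rot: [0.735, 0.678, 0.001, 0.0]
ft_force: [-0.2, 0.3, -3.9]
gripper_width: 0.02
finger_force: 58.9
```

>>> step_arm(deltas=[-1,0,0,-0.9,0,0,0,-1,0,0,-0.9,0,0,0,-1,-0.4,0.1,-0.4,0,0,-0.02,-1,-0.9,0.27,0,0,0,-0.02,-1,-0.9,0.27,0,0,0,-0.02])

```text
t: 11.18
position: [0.4435, 0.1736, 0.1191]
tool_rot: [0.733, 0.68, -0.0, -0.0]
ft_force: [-0.2, 0.2, -3.8]
gripper_width: 0.0202
finger_force: 59.0
```

```bash
python3 - <<'E'
from h import *
plan([(.5395,-.2556,.12,88,24,-1)])
E
```

```text
t 11.18 p [0.4435 0.1736 0.1191] psi 85.65 q6 0.293
-1,-0.88,0.27,0,0,0,-0.02, -1,-0.88,0.27,0,0,0,-0.02, -1,-0.88,0.26,0,0,0,-0.02, -1,-0.88,0.26,0,0,0,-0.02, -1,-0.88,0.26,0,0,0,-0.02,
-1,-0.88,0.26,0,0,0,-0.02, -1,-0.88,0.26,0,0,0,-0.02, -1,-0.88,0.26,0,0,0,-0.02, -1,-0.88,0.26,0,0,0,-0.02, -1,-0.88,0.25,0,0,0,-0.02,
-1,-0.88,0.25,0,0,0,-0.02, -1,-0.88,0.25,0,0,0,-0.02, -1,-0.88,0.25,0,0,0,-0.02, -1,-0.88,0.25,0,0,0,-0.02, -1,-0.88,0.25,0,0,0,-0.02,
-1,-0.88,0.25,0,0,0,-0.02, -1,-0.88,0.24,0,0,0,-0.02, -1,-0.88,0.24,0,0,0,-0.02, -1,-0.88,0.24,0,0,0,-0.02, -1,-0.88,0.24,0,0,0,-0.02,
-1,-0.88,0.24,0,0,0,-0.02, -1,-0.88,0.24,0,0,0,-0.02, -1,-0.89,0.24,0,0,0,-0.02, -1,-0.89,0.23,0,0,0,-0.02, || end [ 0.5393 -0.2555  0.1192] 87.85
```

>>> step_arm(deltas=[-1,-0.88,0.27,0,0,0,-0.02,-1,-0.88,0.27,0,0,0,-0.02,-1,-0.88,0.26,0,0,0,-0.02,-1,-0.88,0.26,0,0,0,-0.02,-1,-0.88,0.26,0,0,0,-0.02])

```text
t: 11.8
position: [0.4632, 0.0837, 0.1188]
tool_rot: [0.731, 0.682, -0.001, -0.0]
ft_force: [0.6, -0.5, -3.9]
gripper_width: 0.0202
finger_force: 59.0
```

>>> step_arm(deltas=[-1,-0.88,0.26,0,0,0,-0.02,-1,-0.88,0.26,0,0,0,-0.02,-1,-0.88,0.26,0,0,0,-0.02,-1,-0.88,0.26,0,0,0,-0.02,-1,-0.88,0.25,0,0,0,-0.02])

```text
t: 12.42
position: [0.4831, -0.0057, 0.1188]
tool_rot: [0.728, 0.685, -0.0, -0.0]
ft_force: [0.5, 0.0, -4.0]
gripper_width: 0.0204
finger_force: 59.0
```

>>> step_arm(deltas=[-1,-0.88,0.25,0,0,0,-0.02,-1,-0.88,0.25,0,0,0,-0.02,-1,-0.88,0.25,0,0,0,-0.02,-1,-0.88,0.25,0,0,0,-0.02,-1,-0.88,0.25,0,0,0,-0.02])

```text
t: 13.05
position: [0.5037, -0.0952, 0.1192]
tool_rot: [0.725, 0.688, 0.0, -0.0]
ft_force: [0.3, 0.5, -4.2]
gripper_width: 0.0204
finger_force: 59.0
```

>>> step_arm(deltas=[-1,-0.88,0.25,0,0,0,-0.02,-1,-0.88,0.24,0,0,0,-0.02,-1,-0.88,0.24,0,0,0,-0.02,-1,-0.88,0.24,0,0,0,-0.02,-1,-0.88,0.24,0,0,0,-0.02])

```text
t: 13.68
position: [0.5236, -0.1843, 0.1192]
tool_rot: [0.723, 0.691, 0.0, 0.0]
ft_force: [-1.2, 1.1, -3.4]
gripper_width: 0.0201
finger_force: 59.0
```

>>> step_arm(deltas=[-1,-0.88,0.24,0,0,0,-0.02,-1,-0.88,0.24,0,0,0,-0.02,-1,-0.88,0.24,0,0,0,-0.02,-1,-0.88,0.23,0,0,0,-0.02])

```text
t: 14.18
position: [0.5396, -0.2554, 0.1192]
tool_rot: [0.72, 0.694, 0.0, 0.0]
ft_force: [-0.2, 0.7, -2.9]
gripper_width: 0.0204
finger_force: 59.0
```

```bash
python3 - <<'E'
from h import *
import pickle
c=cap("wrist"); save(c,"w4"); pickle.dump(c,open("w4.pkl","wb")); print(c["p"])
o=manip.observe();print(o["position"],o["t"],psi(R.from_quat(o["tool_rot"])),o["ft_force"])
E
```

```text
[ 0.54309277 -0.17259036  0.28194394]
[ 0.53999232 -0.2576044   0.11945224] 14.225 87.7626230149441 [ 0.026429   -2.23502603 -3.02709465]
```

View pics/w4.png

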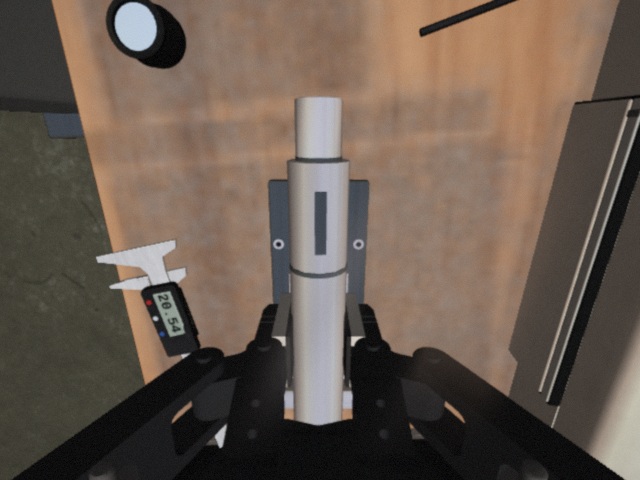

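The spindle is held over the bed, journal end at (319,98). The base plate's rear edge is at v≈180 between u=270 and 368. I'll compute bed and spindle from these edges.

```bash
python3 - <<'E'
from h import *
import pickle
c=pickle.load(open("w4.pkl","rb")); g=cv2.GaussianBlur(cv2.cvtColor(c["image"],cv2.COLOR_RGB2GRAY),(3,3),0).astype(float)
def hedge(v,u0,u1,sgn):
    d=sgn*np.diff(g[v,u0:u1]); i=int(np.argmax(d)); 
    if 0<i<len(d)-1: a,b,e=d[i-1:i+2]; i=i+0.5*(a-e)/(a-2*b+e+1e-9)
    return u0+i+0.5
def vedge(u,v0,v1,sgn):
    d=sgn*np.diff(g[v0:v1,u]); i=int(np.argmax(d)); a,b,e=d[i-1:i+2]; return v0+i+.5+0.5*(a-e)/(a-2*b+e+1e-9)
L=np.array([ray(c,hedge(v,262,280,-1),v,.010) for v in list(range(190,236))+list(range(252,290))])
Rr=np.array([ray(c,hedge(v,358,376,1),v,.010) for v in list(range(190,236))+list(range(252,290))])
E=np.array([ray(c,u,vedge(u,172,190,-1),.010) for u in list(range(274,286))+list(range(352,364))])
for n,P in(("front",L),("back",Rr)):
    f=np.polyfit(P[:,1],P[:,0],1); r=P[:,0]-np.polyval(f,P[:,1]); k=abs(r)<.001; f=np.polyfit(P[k,1],P[k,0],1)
    print(n,k.sum(),"yaw",-np.degrees(np.arctan(f[0])).round(2),"x@-.2558",np.polyval(f,-.2558).round(4))
f=np.polyfit(E[:,0],E[:,1],1); print("rear edge y@.54",np.polyval(f,.54).round(4),"yaw",np.degrees(f[0]).round(2))
# spindle thick section edges; z axis unknown ~ use depth of top
W=cloud(c); q=W[170:260,305:332]; zt=np.nanmedian(W[170:260,317:322,2]); print("top z thick",zt.round(4), "journal",np.nanmedian(W[105:150,317:322,2]).round(4), "near grip",np.nanmedian(W[285:300,317:322,2]).round(4))
za=zt-.011+.003
C=np.array([ray(c,(hedge(v,280,298,1)+hedge(v,340,356,-1))/2,v,za) for v in range(175,268)])
f=np.polyfit(C[:,1],C[:,0],1); print("spindle yaw",-np.degrees(np.arctan(f[0])).round(2),"x@grip",np.polyval(f,-.2576).round(4))
ve=np.median([vedge(u,90,106,1) for u in range(308,330)]); vs=np.median([vedge(u,150,170,1) for u in range(308,330)])
print("journal end",ve,ray(c,319,ve,zt-.003),"shoulder",vs,ray(c,319,vs,zt-.0))
E
```

```text
front 84 yaw -2.14 x@-.2558 0.5002
back 84 yaw -2.13 x@-.2558 0.5806
rear edge y@.54 -0.2123 yaw -2.35
top z thick 0.1705 journal 0.1672 near grip 0.1702
spindle yaw -2.59 x@grip 0.5398
journal end 96.66666666668287 [ 0.54376845 -0.16425416  0.1675001 ] shoulder 162.800000000015 [ 0.54308205 -0.18384953  0.1705001 ]
```

>>> step_arm(deltas=[-1,0,0.03,0.85,0,0,-0.1,-1,0,0,0.85,0,0,0,-1,0,0,0.85,0,0,0,-1,0,0,0.85,0,0,0,-1,0,0,0.85,0,0,0])

```text
t: 14.85
position: [0.5397, -0.2539, 0.0328]
tool_rot: [0.718, 0.697, -0.0, -0.0]
ft_force: [0.4, 0.5, -3.5]
gripper_width: 0.02
finger_force: 59.1
```

>>> step_arm(deltas=[-1,0,0,0.6,0,0,0,-1,0,0,0.15,0,0,0,-1,0,0,0,0,0,0])

```text
t: 15.22
position: [0.5402, -0.2544, 0.0194]
tool_rot: [0.718, 0.696, 0.0, 0.0]
ft_force: [-0.3, 0.0, -3.7]
gripper_width: 0.0203
finger_force: 59.1
```

>>> step_arm(deltas=[-1,0,0,0.25,0,0,0,-1,0,0,0.15,0,0,0,-1,0,0,0.05,0,0,0,-1,0,0,0.05,0,0,0])

```text
t: 15.72
position: [0.54, -0.2543, 0.0092]
tool_rot: [0.718, 0.696, 0.0, 0.0]
ft_force: [0.4, -0.2, -4.1]
gripper_width: 0.0201
finger_force: 59.1
```

>>> step_arm(deltas=[-1,0,0,0.05,0,0,0,-1,0,0,0,0,0,0])

```text
t: 15.98
position: [0.5399, -0.2543, 0.0082]
tool_rot: [0.718, 0.696, -0.0, 0.0]
ft_force: [0.1, 0.4, -3.5]
gripper_width: 0.0202
finger_force: 59.1
```

>>> step_arm(deltas=[-1,0,0,0.06,0,0,0,-1,0,0,0,0,0,0])

```text
t: 16.23
position: [0.5401, -0.2543, 0.0077]
tool_rot: [0.718, 0.696, 0.0, -0.0]
ft_force: [-2.5, 2.2, 3.3]
gripper_width: 0.0203
finger_force: 59.8
```

>>> step_arm(deltas=[-1,0,0,0.05,0,0,0,-1,0,0,0,0,0,0])

```text
t: 16.48
position: [0.5401, -0.2543, 0.0077]
tool_rot: [0.718, 0.696, -0.0, -0.0]
ft_force: [-6.3, 3.7, 8.6]
gripper_width: 0.0205
finger_force: 60.5
```

>>> step_arm(deltas=[1,0,0,0,0,0,0,1,0,0,0,0,0,0,1,0,0,0,0,0,0,1,0,0,0,0,0,0,1,0,0,0,0,0,0])

```text
t: 17.1
position: [0.54, -0.2543, 0.0059]
tool_rot: [0.718, 0.696, 0.0, 0.0]
ft_force: [-0.0, 0.3, 0.2]
gripper_width: 0.0854
finger_force: 0.0
```

```bash
python3 - <<'E'
from h import *
import pickle
c=cap("wrist"); save(c,"w5"); pickle.dump(c,open("w5.pkl","wb")); print(c["p"])
g=cv2.GaussianBlur(cv2.cvtColor(c["image"],cv2.COLOR_RGB2GRAY),(3,3),0).astype(float)
W=cloud(c); print("top along", [(v,W[v,314:324].mean(0).round(4).tolist()) for v in range(90,330,24)])
o=manip.observe(); print(o["position"],o["gripper_width"],o["ft_force"])
E
```

```text
[ 0.54278445 -0.17141038  0.16869614]
top along [(90, [0.5435, -0.1565, 0.0018]), (114, [0.5431, -0.1681, 0.0555]), (138, [0.5429, -0.1752, 0.0555]), (162, [0.5427, -0.1825, 0.056]), (186, [0.5425, -0.1897, 0.059]), (210, [0.5423, -0.1977, 0.0585]), (234, [0.5421, -0.2058, 0.0589]), (258, [0.5418, -0.2145, 0.0586]), (282, [0.5416, -0.2237, 0.0582]), (306, [0.5413, -0.233, 0.0587])]
[ 0.53994251 -0.25423752  0.00591452] 0.08563139860286895 [ 0.42448495 -0.31955917  0.50541004]
```

View pics/w5.png

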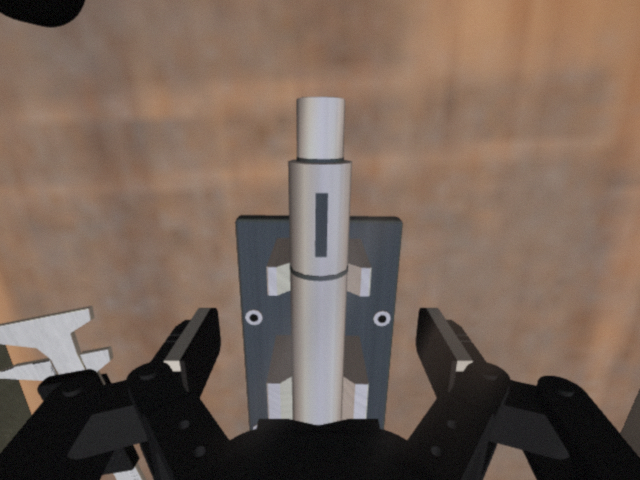

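Image: the spindle lies level in both Vs, journal end at (320,98), with the fingers clear on both sides. Next I slide the open jaws back along the axis to the journal and grip it.

>>> step_arm(deltas=[1,0.84,0.01,0,0,0,0.05,1,0.84,0,0,0,0,0,1,0.84,0,0,0,0,0,1,0.84,0,0,0,0,0,1,0.84,0,0,0,0,0])

```text
t: 17.77
position: [0.543, -0.1689, 0.006]
tool_rot: [0.719, 0.695, 0.0, 0.0]
ft_force: [-0.5, -0.1, -0.5]
gripper_width: 0.0854
finger_force: 0.0
```

>>> step_arm(deltas=[-1,0,0,0,0,0,0,-1,0,0,0,0,0,0,-1,0,0,0,0,0,0,-1,0,0,0,0,0,0,-1,0,0,0,0,0,0], newtons=30)

```text
t: 18.4
position: [0.5431, -0.1708, 0.0061]
tool_rot: [0.719, 0.695, 0.0, 0.0]
ft_force: [1.3, -1.2, -0.3]
gripper_width: 0.0149
finger_force: 29.2
```

>>> step_arm(deltas=[-1,-0.3,0,0,0,0,0,-1,-0.4,0,0,0,0,0,-1,-0.4,0,0,0,0,0,-1,-0.3,0,0,0,0,0,-1,-0.1,0,0,0,0,0])

```text
t: 19.02
position: [0.542, -0.2007, 0.0061]
tool_rot: [0.719, 0.695, 0.0, 0.0]
ft_force: [1.4, 4.4, 2.0]
gripper_width: 0.0146
finger_force: 29.3
```

>>> step_arm(deltas=[-1,-0.08,0,0,0,0,0,-1,-0.08,0,0,0,0,0,-1,0,0,0,0,0,0])

```text
t: 19.4
position: [0.5419, -0.2035, 0.0061]
tool_rot: [0.719, 0.695, -0.0, 0.0]
ft_force: [0.5, 2.6, 1.5]
gripper_width: 0.0148
finger_force: 29.4
```

>>> step_arm(deltas=[-1,-0.08,0,0,0,0,0,-1,0,0,0,0,0,0])

```text
t: 19.65
position: [0.5418, -0.2051, 0.0061]
tool_rot: [0.719, 0.695, -0.0, 0.0]
ft_force: [1.1, 3.5, 3.7]
gripper_width: 0.0148
finger_force: 29.4
```

>>> step_arm(deltas=[-1,-0.06,0,0,0,0,0,-1,0,0,0,0,0,0])

```text
t: 19.9
position: [0.5418, -0.2063, 0.0061]
tool_rot: [0.719, 0.695, 0.0, 0.0]
ft_force: [0.6, 4.8, 3.0]
gripper_width: 0.0149
finger_force: 29.4
```

>>> step_arm(deltas=[-1,-0.06,0,0,0,0,0,-1,0,0,0,0,0,0])

```text
t: 20.15
position: [0.5418, -0.2075, 0.0061]
tool_rot: [0.719, 0.695, 0.0, 0.0]
ft_force: [0.8, 4.6, 3.8]
gripper_width: 0.0147
finger_force: 29.5
```

>>> step_arm(deltas=[-1,-0.07,0,0,0,0,0,-1,0,0,0,0,0,0])

```text
t: 20.4
position: [0.5417, -0.2082, 0.0061]
tool_rot: [0.719, 0.695, 0.0, -0.0]
ft_force: [0.9, 7.4, 5.9]
gripper_width: 0.0151
finger_force: 29.6
```

>>> step_arm(deltas=[-1,-0.07,0,0,0,0,0,-1,0,0,0,0,0,0])

```text
t: 20.65
position: [0.5417, -0.2082, 0.0061]
tool_rot: [0.719, 0.695, 0.001, -0.002]
ft_force: [2.0, 10.4, 6.4]
gripper_width: 0.0147
finger_force: 29.8
```

The push force rises at y≈-0.208 with no further motion, so the spindle is home on the stop. Release and look before lifting.

>>> step_arm(deltas=[1,0,0,0,0,0,0,1,0,0,0,0,0,0,1,0,0,0,0,0,0,1,0,0,0,0,0,0,1,0,0,-0.5,0,0,0])

```text
t: 21.28
position: [0.5407, -0.21, 0.0154]
tool_rot: [0.719, 0.695, -0.0, -0.001]
ft_force: [1.4, 1.2, 0.1]
gripper_width: 0.0853
finger_force: 0.0
```

>>> step_arm(deltas=[1,0,0,-1,0,0,0,1,0,0,-1,0,0,0,1,0,0,-1,0,0,0,1,0,0,-1,0,0,0,1,0,0,-1,0,0,0])

```text
t: 21.9
position: [0.5417, -0.2103, 0.1177]
tool_rot: [0.719, 0.695, 0.0, 0.0]
ft_force: [-0.2, 0.1, -0.9]
gripper_width: 0.0853
finger_force: 0.0
```

```bash
python3 - <<'E'
from h import *
import pickle
c=cap("wrist"); save(c,"w6"); pickle.dump(c,open("w6.pkl","wb")); print(c["p"])
W=cloud(c); 
T=cap("top"); pickle.dump(T,open("t6.pkl","wb"))
k=(W[...,2]>.1)&(W[...,2]<.125)&(abs(W[...,0]-.536)<.03)&(abs(W[...,1]+.36)<.03); q=W[k]; print("head w6",len(q), q.mean(0).round(4) if len(q) else 0)
w=pickle.load(open("w1.pkl","rb")); Q=cloud(w); k=(Q[...,2]>.1)&(Q[...,2]<.125)&(abs(Q[...,0]-.536)<.03)&(abs(Q[...,1]+.36)<.03); q=Q[k]; print("w1 head",len(q),q.mean(0).round(4),cv2.minEnclosingCircle((q[:,:2]*1000).astype(np.float32)))
a=c["image"][140:480,160:480]; cv2.imwrite("pics/w6c.png",cv2.resize(a,None,fx=1.7,fy=1.7)[:,:,::-1])
plan([(.5363,-.3605,.105,221,29,1)])
E
```

```text
[ 0.54474032 -0.1274264   0.28045063]
head w6 0 0
w1 head 379 [ 0.5345 -0.359   0.1137] ((536.0189208984375, -361.2995300292969), 13.471585273742676)
t 22.0 p [ 0.5434 -0.2112  0.1197] psi 88.05 q6 -0.464
1,-0.26,0,0.03,0,0,-1, 1,-0.26,-0.02,0.03,0,0,-1, 1,-0.25,-0.04,0.03,0,0,-1, 1,-0.25,-0.06,0.03,0,0,-1, 1,-0.24,-0.08,0.03,0,0,-1,
1,-0.24,-0.1,0.03,0,0,-1, 1,-0.23,-0.12,0.03,0,0,-1, 1,-0.22,-0.14,0.03,0,0,-1, 1,-0.2,-0.16,0.03,0,0,-1, 1,-0.19,-0.17,0.03,0,0,-1,
1,-0.18,-0.19,0.03,0,0,-1, 1,-0.16,-0.2,0.03,0,0,-1, 1,-0.14,-0.21,0.03,0,0,-1, 1,-0.13,-0.22,0.03,0,0,-1, 1,-0.11,-0.23,0.03,0,0,-1,
1,-0.09,-0.24,0.03,0,0,-1, 1,-0.07,-0.25,0.03,0,0,-1, 1,-0.05,-0.25,0.03,0,0,-1, 1,-0.03,-0.26,0.03,0,0,-1, 1,-0.01,-0.26,0.03,0,0,-1,
1,0.01,-0.26,0.03,0,0,-1, 1,0.03,-0.26,0.03,0,0,-1, 1,0.05,-0.25,0.03,0,0,-1, 1,0.07,-0.25,0.03,0,0,-1, 1,0.09,-0.24,0.03,0,0,-1,
1,0.11,-0.23,0.03,0,0,-1, 1,0.13,-0.22,0.03,0,0,-1, 1,0.15,-0.21,0.03,0,0,-1, 1,0.16,-0.2,0.03,0,0,-1, || end [ 0.537  -0.3605  0.1027] -139.02
```

View pics/w6c.png

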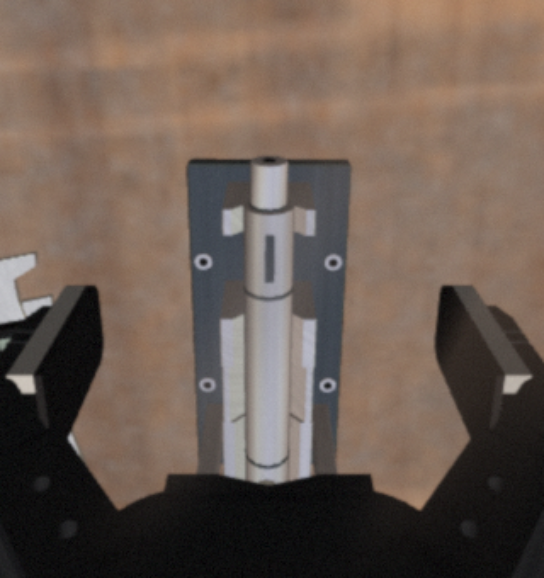

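The spindle lies in line in both Vs, and its journal end slightly overhangs the base plate's rear edge, as it should at home. Now to the screw head while turning back to the start of the wrist's range.

>>> step_arm(deltas=[1,-0.26,0,0,0,0,-1,1,-0.26,-0.02,0,0,0,-1,1,-0.25,-0.04,0,0,0,-1,1,-0.25,-0.06,0,0,0,-1,1,-0.24,-0.08,0,0,0,-1])

```text
t: 22.62
position: [0.5402, -0.2358, 0.115]
tool_rot: [0.566, 0.825, -0.0, -0.001]
ft_force: [0.2, 0.5, -0.5]
gripper_width: 0.0854
finger_force: 0.0
```

>>> step_arm(deltas=[1,-0.24,-0.1,0,0,0,-1,1,-0.23,-0.12,0,0,0,-1,1,-0.22,-0.14,0,0,0,-1,1,-0.2,-0.16,0,0,0,-1,1,-0.19,-0.17,0,0,0,-1])

```text
t: 23.25
position: [0.5391, -0.2616, 0.115]
tool_rot: [0.39, 0.921, 0.0, -0.001]
ft_force: [-0.6, 1.0, -0.6]
gripper_width: 0.0856
finger_force: 0.0
```

>>> step_arm(deltas=[1,-0.18,-0.19,0,0,0,-1,1,-0.16,-0.2,0,0,0,-1,1,-0.14,-0.21,0,0,0,-1,1,-0.13,-0.22,0,0,0,-1,1,-0.11,-0.23,0,0,0,-1])

```text
t: 23.88
position: [0.538, -0.2872, 0.115]
tool_rot: [0.2, 0.98, 0.0, -0.001]
ft_force: [-0.1, -0.6, 0.5]
gripper_width: 0.0855
finger_force: 0.0
```

>>> step_arm(deltas=[1,-0.09,-0.24,0,0,0,-1,1,-0.07,-0.25,0,0,0,-1,1,-0.05,-0.25,0,0,0,-1,1,-0.03,-0.26,0,0,0,-1,1,-0.01,-0.26,0,0,0,-1])

```text
t: 24.5
position: [0.5367, -0.313, 0.115]
tool_rot: [0.001, 1.0, 0.001, -0.001]
ft_force: [0.1, -0.3, 0.0]
gripper_width: 0.0851
finger_force: 0.0
```

>>> step_arm(deltas=[1,0.01,-0.26,0,0,0,-1,1,0.03,-0.26,0,0,0,-1,1,0.05,-0.25,0,0,0,-1,1,0.07,-0.25,0,0,0,-1,1,0.09,-0.24,0,0,0,-1])

```text
t: 25.12
position: [0.5356, -0.3388, 0.1149]
tool_rot: [-0.198, 0.98, 0.001, -0.001]
ft_force: [0.8, -0.3, 0.0]
gripper_width: 0.0854
finger_force: 0.0
```

>>> step_arm(deltas=[1,0.11,-0.23,0,0,0,-1,1,0.13,-0.22,0,0,0,-1,1,0.15,-0.21,0,0,0,-1,1,0.16,-0.2,0,0,0,-1,1,0,0,0,0,0,0])

```text
t: 25.75
position: [0.5346, -0.3594, 0.1151]
tool_rot: [-0.349, 0.937, 0.001, -0.0]
ft_force: [0.7, 0.1, 0.2]
gripper_width: 0.0855
finger_force: 0.0
```

```bash
python3 - <<'E'
from h import *
import pickle
c=pickle.load(open("w6.pkl","rb")); W=cloud(c)
for v in range(228,262,3): print(v,W[v,314:322].mean(0).round(4))
c=cap("wrist"); save(c,"w7"); pickle.dump(c,open("w7.pkl","wb")); Q=cloud(c)
k=(Q[...,2]>.108)&(Q[...,2]<.122)&(abs(Q[...,0]-.536)<.022)&(abs(Q[...,1]+.36)<.022); q=Q[k]; print("head",len(q),q.mean(0).round(4),cv2.minEnclosingCircle((q[:,:2]*1000).astype(np.float32)))
plan([(.536,-.361,.068,221.0,3,1)])
E
```

```text
228 [ 0.5421 -0.2094  0.0019]
231 [ 0.542  -0.212   0.0023]
234 [ 0.5424 -0.2005  0.0473]
237 [ 0.5424 -0.2006  0.0539]
240 [ 0.5423 -0.2024  0.0551]
243 [nan nan nan]
246 [ 0.5422 -0.2067  0.0552]
249 [ 0.5421 -0.2089  0.0552]
252 [ 0.542  -0.2111  0.0554]
255 [ 0.5419 -0.2134  0.0551]
258 [ 0.5419 -0.2156  0.0552]
261 [ 0.5418 -0.2177  0.0557]
head 1816 [ 0.5344 -0.3626  0.1149] ((536.026611328125, -360.99853515625), 13.530177116394043)
t 25.8 p [ 0.5347 -0.3592  0.1152] psi -139.12 q6 -2.991
1,0,-0.04,0.79,0.01,0,-0.01, 1,0,-0.04,0.79,0.01,0,-0.01, 1,0,-0.04,0.79,0.01,0,-0.01, || end [ 0.5362 -0.361   0.0678] -138.98
```

Head centre (0.536,-0.361) agrees across views. The journal end overhangs the rear edge by about 12 mm (13 expected at home). Descend and grip the head.

>>> step_arm(deltas=[1,0,-0.04,0.75,0.01,0,0,1,0,-0.04,0.75,0.01,0,0,1,0,-0.03,0.75,0.01,0,0,1,0,0,0,0,0,0])

```text
t: 26.3
position: [0.5352, -0.3599, 0.0681]
tool_rot: [-0.35, 0.937, 0.001, -0.001]
ft_force: [0.4, 0.7, -0.7]
gripper_width: 0.0859
finger_force: 0.0
```

>>> step_arm(deltas=[-1,0,0,0,0,0,0,-1,0,0,0,0,0,0,-1,0,0,0,0,0,0,-1,0,0,0,0,0,0], newtons=40)

```text
t: 26.8
position: [0.5367, -0.3613, 0.0718]
tool_rot: [-0.35, 0.937, -0.001, 0.001]
ft_force: [-1.4, 0.4, 2.7]
gripper_width: 0.0235
finger_force: 39.3
```

```bash
python3 - <<'E'
from h import *
o=manip.observe(); print({k:np.round(o[k],4) for k in("t","q","position","ft_force","ft_torque","gripper_width","finger_force")})
E
```

```text
{'t': np.float64(26.8), 'q': array([-7.0720e-01,  2.2210e-01,  1.6719e+00, -3.0000e-04,  1.2447e+00,
       -2.9931e+00]), 'position': array([ 0.5367, -0.3613,  0.0718]), 'ft_force': array([-1.3654,  0.394 ,  2.7003]), 'ft_torque': array([ 0.1156,  0.1486, -0.0313]), 'gripper_width': np.float64(0.0235), 'finger_force': np.float64(39.3131)}
```

>>> step_arm(deltas=[-1,0,0,0.0026,0,0,1,-1,0,0,0.0026,0,0,1,-1,0,0,0.0026,0,0,1,-1,0,0,0.0026,0,0,1,-1,0,0,0.0026,0,0,1])

```text
t: 27.42
position: [0.537, -0.3617, 0.0716]
tool_rot: [-0.156, 0.988, -0.002, 0.001]
ft_force: [0.1, -0.5, 1.4]
gripper_width: 0.0235
finger_force: 39.3
```

>>> step_arm(deltas=[-1,0,0,0.0026,0,0,1,-1,0,0,0.0026,0,0,1,-1,0,0,0.0026,0,0,1,-1,0,0,0.0026,0,0,1,-1,0,0,0.0026,0,0,1])

```text
t: 28.05
position: [0.537, -0.3623, 0.0714]
tool_rot: [0.044, 0.999, -0.002, 0.002]
ft_force: [0.4, -3.0, 1.3]
gripper_width: 0.0235
finger_force: 39.2
```

```bash
python3 - <<'E'
from h import *
o=manip.observe(); print({k:np.round(o[k],4) for k in("t","q","position","ft_force","ft_torque","gripper_width","finger_force")})
E
```

```text
{'t': np.float64(28.05), 'q': array([-7.0760e-01,  2.2300e-01,  1.6717e+00, -1.4000e-03,  1.2416e+00,
       -2.1906e+00]), 'position': array([ 0.537 , -0.3623,  0.0714]), 'ft_force': array([ 0.4193, -2.9673,  1.2711]), 'ft_torque': array([-0.3256, -0.0202,  0.1103]), 'gripper_width': np.float64(0.0235), 'finger_force': np.float64(39.225)}
```

>>> step_arm(deltas=[-1,0,0,0.0026,0,0,1,-1,0,0,0.0026,0,0,1,-1,0,0,0.0026,0,0,1,-1,0,0,0.0026,0,0,1,-1,0,0,0.0026,0,0,1])

```text
t: 28.68
position: [0.5369, -0.3628, 0.0712]
tool_rot: [0.241, 0.97, -0.002, 0.002]
ft_force: [0.1, -3.7, 0.1]
gripper_width: 0.0237
finger_force: 39.2
```

>>> step_arm(deltas=[-1,0,0,0.0026,0,0,1,-1,0,0,0.0026,0,0,1,-1,0,0,0.0026,0,0,1,-1,0,0,0.0026,0,0,1,-1,0,0,0.0026,0,0,1])

```text
t: 29.3
position: [0.5365, -0.3632, 0.0709]
tool_rot: [0.429, 0.903, -0.002, 0.002]
ft_force: [-1.9, -5.0, 1.8]
gripper_width: 0.0236
finger_force: 39.2
```

>>> step_arm(deltas=[-1,0,0,0.0026,0,0,1,-1,0,0,0.0026,0,0,1,-1,0,0,0.0026,0,0,1,-1,0,0,0.0026,0,0,1,-1,0,0,0.0026,0,0,1])

```text
t: 29.92
position: [0.5361, -0.3635, 0.0707]
tool_rot: [0.6, 0.8, -0.002, 0.002]
ft_force: [-3.4, -5.4, 1.6]
gripper_width: 0.0234
finger_force: 39.3
```

>>> step_arm(deltas=[-1,0,0,0.0026,0,0,1,-1,0,0,0.0026,0,0,1,-1,0,0,0.0026,0,0,1,-1,0,0,0.0026,0,0,1,-1,0,0,0.0026,0,0,1])

```text
t: 30.55
position: [0.5355, -0.3635, 0.0703]
tool_rot: [0.747, 0.665, -0.002, 0.002]
ft_force: [-5.5, -4.8, 2.8]
gripper_width: 0.0233
finger_force: 39.4
```

```bash
python3 - <<'E'
from h import *
o=manip.observe(); print({k:np.round(o[k],4) for k in("t","q","position","ft_force","ft_torque","gripper_width","finger_force")})
E
```

```text
{'t': np.float64(30.55), 'q': array([-0.709 ,  0.2241,  1.6724, -0.0051,  1.2412, -0.5906]), 'position': array([ 0.5355, -0.3635,  0.0703]), 'ft_force': array([-5.4956, -4.8155,  2.819 ]), 'ft_torque': array([-0.7892,  0.8419,  0.0887]), 'gripper_width': np.float64(0.0233), 'finger_force': np.float64(39.3813)}
```

>>> step_arm(deltas=[-1,0,0,0.0026,0,0,1,-1,0,0,0.0026,0,0,1,-1,0,0,0.0026,0,0,1,-1,0,0,0.0026,0,0,1,-1,0,0,0.0026,0,0,1])

```text
t: 31.18
position: [0.535, -0.3633, 0.0701]
tool_rot: [0.864, 0.503, -0.002, 0.002]
ft_force: [-5.7, -5.7, 3.4]
gripper_width: 0.0232
finger_force: 39.5
```

>>> step_arm(deltas=[-1,0,0,0.0026,0,0,1,-1,0,0,0.0026,0,0,1,-1,0,0,0.0026,0,0,1,-1,0,0,0.0026,0,0,1,-1,0,0,0.0026,0,0,1])

```text
t: 31.8
position: [0.5346, -0.363, 0.0698]
tool_rot: [0.947, 0.321, -0.002, 0.002]
ft_force: [-8.8, -3.3, 4.5]
gripper_width: 0.0232
finger_force: 39.6
```

>>> step_arm(deltas=[-1,0,0,0.0026,0,0,1,-1,0,0,0.0026,0,0,1,-1,0,0,0.0026,0,0,1,-1,0,0,0.0026,0,0,1,-1,0,0,0.0026,0,0,1])

```text
t: 32.42
position: [0.5344, -0.3624, 0.0695]
tool_rot: [0.992, 0.127, -0.002, 0.002]
ft_force: [-9.3, -1.8, 5.9]
gripper_width: 0.0233
finger_force: 39.7
```

>>> step_arm(deltas=[-1,0,0,0.0026,0,0,1,-1,0,0,0.0026,0,0,1,-1,0,0,0.0026,0,0,1,-1,0,0,0.0026,0,0,1,-1,0,0,0.0026,0,0,1])

```text
t: 33.05
position: [0.5344, -0.3619, 0.0693]
tool_rot: [0.997, -0.073, -0.002, 0.001]
ft_force: [-8.2, 0.6, 7.4]
gripper_width: 0.0235
finger_force: 39.8
```

>>> step_arm(deltas=[-1,0,0,0.0026,0,0,1,-1,0,0,0.0026,0,0,1,-1,0,0,0.0026,0,0,1,-1,0,0,0.0026,0,0,1,-1,0,0,0.0026,0,0,1])

```text
t: 33.67
position: [0.5346, -0.3614, 0.069]
tool_rot: [0.963, -0.27, -0.001, 0.001]
ft_force: [-8.3, 1.5, 6.9]
gripper_width: 0.0236
finger_force: 39.9
```

```bash
python3 - <<'E'
from h import *
o=manip.observe(); print({k:np.round(o[k],4) for k in("t","q","position","ft_force","ft_torque","gripper_width","finger_force")})
E
```

```text
{'t': np.float64(33.675), 'q': array([-0.7082,  0.2247,  1.6742, -0.0034,  1.2442,  1.4094]), 'position': array([ 0.5346, -0.3614,  0.069 ]), 'ft_force': array([-8.2835,  1.4947,  6.9256]), 'ft_torque': array([ 2.3500e-01,  1.3692e+00, -7.0000e-04]), 'gripper_width': np.float64(0.0236), 'finger_force': np.float64(39.8576)}
```

>>> step_arm(deltas=[-1,0,0,0,0,0,1,-1,0,0,0,0,0,1,-1,0,0,0,0,0,1,-1,0,0,0,0,0,1,-1,0,0,0,0,0,1])

```text
t: 34.3
position: [0.5349, -0.361, 0.0688]
tool_rot: [0.89, -0.455, -0.001, 0.001]
ft_force: [-6.0, 1.5, 6.0]
gripper_width: 0.0236
finger_force: 39.8
```

>>> step_arm(deltas=[-1,0,0,0.0026,0,0,1,-1,0,0,0.0026,0,0,1,-1,0,0,0.0026,0,0,1,-1,0,0,0.0026,0,0,1,-1,0,0,0.0026,0,0,1])

```text
t: 34.92
position: [0.5354, -0.3608, 0.0685]
tool_rot: [0.782, -0.623, -0.0, 0.001]
ft_force: [-5.0, 2.2, 4.9]
gripper_width: 0.0237
finger_force: 39.7
```

>>> step_arm(deltas=[-1,0,0,0.0026,0,0,1,-1,0,0,0.0026,0,0,1,-1,0,0,0.0026,0,0,1,-1,0,0,0.0026,0,0,1,-1,0,0,0.0026,0,0,1])

```text
t: 35.55
position: [0.536, -0.3608, 0.0683]
tool_rot: [-0.643, 0.766, -0.0, -0.0]
ft_force: [-3.6, 0.9, 4.7]
gripper_width: 0.0234
finger_force: 39.6
```

>>> step_arm(deltas=[-1,0,0,0.0026,0,0,1,-1,0,0,0.0026,0,0,1,-1,0,0,0.0026,0,0,1,-1,0,0,0.0026,0,0,1,-1,0,0,0.0026,0,0,1])

```text
t: 36.17
position: [0.5364, -0.361, 0.0681]
tool_rot: [-0.478, 0.879, -0.001, 0.0]
ft_force: [-2.7, 2.3, 3.5]
gripper_width: 0.0239
finger_force: 39.5
```

>>> step_arm(deltas=[1,0,0,0,0,0,0,1,0,0,0,0,0,0,1,0,0,-0.5,0,0,0])

```text
t: 36.55
position: [0.5359, -0.3606, 0.0765]
tool_rot: [-0.479, 0.878, -0.0, -0.0]
ft_force: [0.6, 0.1, -0.2]
gripper_width: 0.0764
finger_force: 0.0
```

```bash
python3 - <<'E'
from h import *
o=manip.observe(); print({k:np.round(o[k],4) for k in("t","q","position","tool_rot","ft_force","ft_torque","gripper_width","finger_force")})
plan([(.5357,-.3620,.075,149-162,1,1)])
E
```

```text
{'t': np.float64(36.55), 'q': array([-7.0730e-01,  2.1640e-01,  1.6701e+00, -4.0000e-04,  1.2549e+00,
        3.0063e+00]), 'position': array([ 0.5359, -0.3606,  0.0765]), 'tool_rot': array([-4.790e-01,  8.778e-01, -1.000e-04, -1.000e-04]), 'ft_force': array([ 0.5599,  0.068 , -0.156 ]), 'ft_torque': array([ 0.0045, -0.028 ,  0.0053]), 'gripper_width': np.float64(0.0764), 'finger_force': np.float64(0.0)}
t 36.55 p [ 0.5359 -0.3606  0.0765] psi -122.76 q6 3.006
OVER
1,0.06,-0.03,0.08,0,0,-23.95, || end [ 0.5357 -0.3619  0.0749] -12.99
```

>>> step_arm(deltas=[1,0.06,-0.03,0,0,0,-1,1,0,0,0,0,0,-1,1,0,0,0,0,0,-1,1,0,0,0,0,0,-1,1,0,0,0,0,0,-1])

```text
t: 37.17
position: [0.5367, -0.3627, 0.0783]
tool_rot: [-0.645, 0.764, -0.002, 0.0]
ft_force: [0.5, 0.3, 0.9]
gripper_width: 0.0854
finger_force: 0.0
```

>>> step_arm(deltas=[1,0,0,0,0,0,-1,1,0,0,0,0,0,-1,1,0,0,0,0,0,-1,1,0,0,0,0,0,-1,1,0,0,0,0,0,-1])

```text
t: 37.8
position: [0.5367, -0.3627, 0.0782]
tool_rot: [0.784, -0.621, 0.002, 0.0]
ft_force: [0.7, -0.4, -1.3]
gripper_width: 0.0854
finger_force: 0.0
```

>>> step_arm(deltas=[1,0,0,0,0,0,-1,1,0,0,0,0,0,-1,1,0,0,0,0,0,-1,1,0,0,0,0,0,-1,1,0,0,0,0,0,-1])

```text
t: 38.42
position: [0.5367, -0.3627, 0.0783]
tool_rot: [0.892, -0.453, 0.002, 0.001]
ft_force: [0.3, 0.8, 0.1]
gripper_width: 0.0854
finger_force: 0.0
```

>>> step_arm(deltas=[1,0,0,0,0,0,-1,1,0,0,0,0,0,-1,1,0,0,0,0,0,-1,1,0,0,0,0,0,-1,1,0,0,0,0,0,-1])

```text
t: 39.05
position: [0.5367, -0.3627, 0.0782]
tool_rot: [0.964, -0.267, 0.001, 0.001]
ft_force: [0.5, 0.3, -1.1]
gripper_width: 0.0849
finger_force: 0.0
```

>>> step_arm(deltas=[1,0,0,0,0,0,-1,1,0,0,0,0,0,-1,1,0,0,0,0,0,-1,1,0,0,0,0,0,-1,1,0,0,0,0,0,-1])

```text
t: 39.67
position: [0.5367, -0.3627, 0.0783]
tool_rot: [0.998, -0.07, 0.001, 0.001]
ft_force: [-0.6, -0.0, -0.7]
gripper_width: 0.0853
finger_force: 0.0
```

>>> step_arm(deltas=[1,0,0,0,0,0,-1,1,0,0,0,0,0,-1,1,0,0,0,0,0,-1,1,0,0,0,0,0,-1,1,0,0,0,0,0,-1])

```text
t: 40.3
position: [0.5367, -0.3627, 0.0782]
tool_rot: [0.992, 0.13, 0.001, 0.001]
ft_force: [-0.1, -1.1, -0.8]
gripper_width: 0.0855
finger_force: 0.0
```

>>> step_arm(deltas=[1,0,0,0,0,0,-1,1,0,0,0,0,0,-1,1,0,0,0,0,0,-1,1,0,0,0,0,0,-1,1,0,0,0,0,0,-1])

```text
t: 40.92
position: [0.5367, -0.3627, 0.0782]
tool_rot: [0.946, 0.324, 0.001, 0.002]
ft_force: [0.2, -0.5, 0.8]
gripper_width: 0.0855
finger_force: 0.0
```

>>> step_arm(deltas=[1,0,0,0,0,0,-1,1,0,0,0,0,0,-1,1,0,0,0,0,0,-1,1,0,0,0,0,0,-1,1,0,0,0,0,0,-1])

```text
t: 41.55
position: [0.5367, -0.3628, 0.0783]
tool_rot: [0.863, 0.505, 0.0, 0.002]
ft_force: [0.0, -0.5, 0.2]
gripper_width: 0.0854
finger_force: 0.0
```

>>> step_arm(deltas=[1,0,0,0,0,0,-1,1,0,0,0,0,0,-1,1,0,0,0,0,0,-1,1,0,0,0,0,0,-1,1,0,0,0,0,0,-1])

```text
t: 42.18
position: [0.5367, -0.3627, 0.0782]
tool_rot: [0.745, 0.667, 0.0, 0.002]
ft_force: [0.5, -0.1, -0.3]
gripper_width: 0.0854
finger_force: 0.0
```

>>> step_arm(deltas=[1,0,0,0,0,0,-1,1,0,0,0,0,0,-1,1,0,0,0,0,0,-1,1,0,0,0,0,0,-1,1,0,0,0,0,0,-1])

```text
t: 42.8
position: [0.5367, -0.3627, 0.0782]
tool_rot: [0.598, 0.802, -0.0, 0.002]
ft_force: [0.1, 0.3, 0.1]
gripper_width: 0.0854
finger_force: 0.0
```

>>> step_arm(deltas=[1,0,0,0,0,0,-1,1,0,0,0,0,0,-1,1,0,0,0,0,0,-1,1,0,0,0,0,0,-1,1,0,0,0,0,0,-1])

```text
t: 43.42
position: [0.5367, -0.3628, 0.0783]
tool_rot: [0.427, 0.904, -0.001, 0.002]
ft_force: [1.0, 0.5, -0.6]
gripper_width: 0.0853
finger_force: 0.0
```

```bash
python3 - <<'E'
from h import *
o=manip.observe(); print(o["q"][5],o["gripper_width"])
r=R.from_quat(o["tool_rot"])
plan([(.5357,-.3621,.0665,psi(r),2,1)])
E
```

```text
-1.3979856925401741 0.08529340421771715
t 43.42 p [ 0.5367 -0.3628  0.0783] psi 129.48 q6 -1.398
1,0.03,-0.01,0.29,0,0.02,0, 1,0.03,-0.01,0.29,0,0.02,0, || end [ 0.5357 -0.3621  0.0667] 129.48
```

>>> step_arm(deltas=[1,0.03,-0.01,0.29,0,0.02,0,1,0.03,-0.01,0.28,0,0.02,0,1,0,0,0,0,0,0])

```text
t: 43.8
position: [0.5348, -0.3613, 0.0649]
tool_rot: [0.428, 0.904, 0.0, -0.001]
ft_force: [0.8, 1.4, -0.9]
gripper_width: 0.0857
finger_force: 0.0
```

>>> step_arm(deltas=[-1,0,0,0,0,0,0,-1,0,0,0,0,0,0,-1,0,0,0,0,0,0,-1,0,0,0,0,0,0], newtons=40)

```text
t: 44.3
position: [0.5354, -0.3619, 0.0663]
tool_rot: [0.428, 0.904, 0.0, -0.0]
ft_force: [-0.3, 0.4, 1.8]
gripper_width: 0.0235
finger_force: 39.2
```

>>> step_arm(deltas=[-1,0,0,0.0026,0,0,1,-1,0,0,0.0026,0,0,1,-1,0,0,0.0026,0,0,1,-1,0,0,0.0026,0,0,1,-1,0,0,0.0026,0,0,1])

```text
t: 44.92
position: [0.5355, -0.3618, 0.0661]
tool_rot: [0.6, 0.8, 0.0, -0.0]
ft_force: [-0.5, -0.2, 0.9]
gripper_width: 0.0235
finger_force: 39.3
```

>>> step_arm(deltas=[-1,0,0,0.0026,0,0,1,-1,0,0,0.0026,0,0,1,-1,0,0,0.0026,0,0,1,-1,0,0,0.0026,0,0,1,-1,0,0,0.0026,0,0,1])

```text
t: 45.55
position: [0.5356, -0.3618, 0.0659]
tool_rot: [0.747, 0.665, 0.0, -0.0]
ft_force: [-0.2, 0.1, 1.7]
gripper_width: 0.0234
finger_force: 39.3
```

>>> step_arm(deltas=[-1,0,0,0.0026,0,0,1,-1,0,0,0.0026,0,0,1,-1,0,0,0.0026,0,0,1,-1,0,0,0.0026,0,0,1,-1,0,0,0.0026,0,0,1])

```text
t: 46.18
position: [0.5357, -0.3619, 0.0656]
tool_rot: [0.864, 0.503, 0.0, -0.0]
ft_force: [1.0, 0.5, 1.0]
gripper_width: 0.0234
finger_force: 39.3
```

>>> step_arm(deltas=[-1,0,0,0.0026,0,0,1,-1,0,0,0.0026,0,0,1,-1,0,0,0.0026,0,0,1,-1,0,0,0.0026,0,0,1,-1,0,0,0.0026,0,0,1])

```text
t: 46.8
position: [0.5358, -0.3619, 0.0654]
tool_rot: [0.947, 0.321, 0.0, 0.0]
ft_force: [0.6, 0.5, 0.7]
gripper_width: 0.0234
finger_force: 39.2
```

>>> step_arm(deltas=[-1,0,0,0.0026,0,0,1,-1,0,0,0.0026,0,0,1,-1,0,0,0.0026,0,0,1,-1,0,0,0.0026,0,0,1,-1,0,0,0.0026,0,0,1])

```text
t: 47.42
position: [0.5359, -0.3621, 0.0651]
tool_rot: [0.992, 0.127, 0.0, 0.0]
ft_force: [1.3, -0.5, -0.3]
gripper_width: 0.0233
finger_force: 39.2
```

```bash
python3 - <<'E'
from h import *
o=manip.observe(); print({k:np.round(o[k],4) for k in("t","q","position","tool_rot","ft_force","ft_torque","gripper_width","finger_force")})
E
```

```text
{'t': np.float64(47.425), 'q': array([-7.0940e-01,  2.3050e-01,  1.6744e+00,  5.0000e-04,  1.2360e+00,
        6.0690e-01]), 'position': array([ 0.5359, -0.3621,  0.0651]), 'tool_rot': array([9.919e-01, 1.268e-01, 4.000e-04, 1.000e-04]), 'ft_force': array([ 1.3371, -0.451 , -0.2909]), 'ft_torque': array([-0.0789, -0.2016,  0.0681]), 'gripper_width': np.float64(0.0233), 'finger_force': np.float64(39.2192)}
```

>>> step_arm(deltas=[-1,0,0,0.0026,0,0,1,-1,0,0,0.0026,0,0,1,-1,0,0,0.0026,0,0,1,-1,0,0,0.0026,0,0,1,-1,0,0,0.0026,0,0,1])

```text
t: 48.05
position: [0.5359, -0.3621, 0.0649]
tool_rot: [0.997, -0.073, 0.0, 0.0]
ft_force: [1.4, -0.6, 1.8]
gripper_width: 0.0235
finger_force: 39.2
```

```bash
python3 - <<'E'
from h import *
o=manip.observe(); print({k:np.round(o[k],4) for k in("t","position","tool_rot","ft_force","ft_torque","joint_torque")},o["q"][5],psi(R.from_quat(o["tool_rot"])))
E
```

```text
{'t': np.float64(48.05), 'position': array([ 0.5359, -0.3621,  0.0649]), 'tool_rot': array([ 9.973e-01, -7.280e-02,  5.000e-04,  1.000e-04]), 'ft_force': array([ 1.3988, -0.6358,  1.84  ]), 'ft_torque': array([-0.1078, -0.1811,  0.0315]), 'joint_torque': array([ -0.1505, -43.404 , -32.9273,  -0.048 ,   0.2883,  -0.4802])} 1.006961819490083 -8.351251025593555
```

>>> step_arm(deltas=[-1,0,0,0.0026,0,0,1,-1,0,0,0.0026,0,0,1,-1,0,0,0.0026,0,0,1,-1,0,0,0.0026,0,0,1,-1,0,0,0.0026,0,0,1])

```text
t: 48.68
position: [0.5358, -0.3622, 0.0646]
tool_rot: [0.963, -0.269, 0.0, 0.0]
ft_force: [1.9, -1.3, 1.1]
gripper_width: 0.0233
finger_force: 39.2
```

```bash
python3 - <<'E'
from h import *
o=manip.observe(); print({k:np.round(o[k],4) for k in("t","position","tool_rot","ft_force","ft_torque","joint_torque")},o["q"][5])
E
```

```text
{'t': np.float64(48.675), 'position': array([ 0.5358, -0.3622,  0.0646]), 'tool_rot': array([ 9.630e-01, -2.695e-01,  5.000e-04,  1.000e-04]), 'ft_force': array([ 1.9344, -1.2916,  1.1105]), 'ft_torque': array([-0.1131, -0.1228,  0.0256]), 'joint_torque': array([ 3.72000e-02, -4.34149e+01, -3.28906e+01,  2.64000e-02,
        3.06200e-01, -4.79600e-01])} 1.4069545326130253
```

>>> step_arm(deltas=[-1,0,0,0.0026,0,0,1,-1,0,0,0.0026,0,0,1,-1,0,0,0.0026,0,0,1,-1,0,0,0.0026,0,0,1,-1,0,0,0.0026,0,0,1])

```text
t: 49.3
position: [0.5359, -0.3625, 0.0645]
tool_rot: [0.891, -0.455, 0.001, 0.0]
ft_force: [0.7, -1.4, 0.1]
gripper_width: 0.0236
finger_force: 41.2
```

```bash
python3 - <<'E'
from h import *
o=manip.observe(); print({k:np.round(o[k],4) for k in("t","position","ft_torque")},o["q"][5],o["joint_torque"][5])
E
```

```text
{'t': np.float64(49.3), 'position': array([ 0.5359, -0.3625,  0.0645]), 'ft_torque': array([-0.1768, -0.0325,  0.3457])} 1.8054214629935634 -0.0506393238902092
```

>>> step_arm(deltas=[-1,0,0,0.0026,0,0,1,-1,0,0,0.0026,0,0,1,-1,0,0,0.0026,0,0,1,-1,0,0,0.0026,0,0,1,-1,0,0,0.0026,0,0,1])

```text
t: 49.92
position: [0.5357, -0.3624, 0.0645]
tool_rot: [0.783, -0.623, 0.0, 0.0]
ft_force: [-1.2, 1.1, 2.4]
gripper_width: 0.0234
finger_force: 40.8
```

```bash
python3 - <<'E'
from h import *
o=manip.observe(); print({k:np.round(o[k],4) for k in("t","position","ft_torque","ft_force")},o["q"][5],o["joint_torque"][5])
E
```

```text
{'t': np.float64(49.925), 'position': array([ 0.5357, -0.3624,  0.0645]), 'ft_torque': array([0.0248, 0.0876, 0.695 ]), 'ft_force': array([-1.169 ,  1.0975,  2.4354])} 2.2054263758665913 0.07980442140251398
```

Torque rose from 0.03 to 0.7 N m and z stopped sinking, so the head sits on the bridge. Release, lift clear, verify.

>>> step_arm(deltas=[1,0,0,0,0,0,0,1,0,0,0,0,0,0,1,0,0,0,0,0,0,1,0,0,0,0,0,0,1,0,0,-0.5,0,0,0])

```text
t: 50.55
position: [0.5347, -0.3612, 0.0728]
tool_rot: [0.783, -0.622, -0.002, -0.0]
ft_force: [0.5, 0.6, 0.5]
gripper_width: 0.0853
finger_force: 0.0
```

>>> step_arm(deltas=[1,0,0,-1,0,0,0,1,0,0,-1,0,0,0,1,0,0,-1,0,0,0,1,0,0,-1,0,0,0,1,0,0,-1,0,0,0])

```text
t: 51.18
position: [0.5354, -0.3619, 0.1753]
tool_rot: [0.783, -0.622, -0.0, -0.0]
ft_force: [0.3, -0.2, 0.7]
gripper_width: 0.0855
finger_force: 0.0
```

>>> step_arm(deltas=[1,0,0,-1,0,0,0,1,0,0,-0.5,0,0,0,1,0,0,0,0,0,0,1,0,0,0,0,0,0])

```text
t: 51.68
position: [0.535, -0.3615, 0.2025]
tool_rot: [0.783, -0.622, -0.001, -0.0]
ft_force: [0.0, 0.7, 0.1]
gripper_width: 0.0851
finger_force: 0.0
```

```bash
python3 - <<'E'
from h import *
c=cap("wrist"); Q=cloud(c); save(c,"w8")
k=(Q[...,2]>.1)&(Q[...,2]<.122)&(abs(Q[...,0]-.536)<.011)&(abs(Q[...,1]+.361)<.011); print("head top",k.sum(),np.nanmedian(Q[k][:,2]))
k=(Q[...,2]>.07)&(Q[...,2]<.09)&(abs(Q[...,1]+.361)<.012); print("bridge",k.sum(),np.nanmedian(Q[k][:,2]))
k=(Q[...,2]>.045)&(Q[...,2]<.065)&(abs(Q[...,0]-.541)<.006); q=Q[k]; print("spindle",len(q),np.percentile(q[:,2],90),q[:,1].min(),q[:,1].max()) if len(q) else 0
o=manip.observe(); print(o["t"],o["position"],o["ft_force"])
t=cap("top"); W=cloud(t); k=(W[...,2]>.04)&(W[...,2]<.07)&(abs(W[...,0]-.5425)<.008)&(W[...,1]>-.27)&(W[...,1]<-.15); q=W[k]; print("top journal",len(q), q[:,1].max() if len(q) else 0)
E
```

```text
head top 722 0.11008545256878619
bridge 1671 0.08162707975263833
spindle 2607 0.05907614160901559 -0.5405671943694592 -0.20003468131487379
51.725 [ 0.53487636 -0.36145467  0.20222924] [ 0.07805074  0.19563039 -0.67154538]
top journal 123 -0.20122493461543278
```

```bash
python3 -c "
from station import manip
print(manip.hand_in())"
```

```text
the job is handed in; nothing more can be done
None
```

The spindle rests home against the stop and the clamp head measures 28.5 mm above the bridge, so it is seated (head height 28 mm); I handed it in at about 52 s, and no verdict came back. The first grasp missed because the real fingertips sit about 28 mm higher than the tool description says; I measured that offset and corrected for it.

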